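Set the stop collar of the battery light, lower the lamp onto it and switch it on

ROBOT

A 7-joint arm with a two-finger parallel gripper is mounted at the origin on the work surface. World frame = base frame: x ahead of the robot, y to its left, z up, the work surface at z = 0. Lengths are in m, angles in rad, forces in N, time in s.
With the tool pointing down it reaches from about 0.425 to 1.025 m from the base axis. Payload 3.6 kg.
Tool frame: the origin (TCP) lies midway between the tips of the shut fingers; the grasp point (between the pads) lies 19 mm behind it; z points along the fingers, y is the line along which they close (so a half turn about z gives the same grasp; the last joint's range is limited). The gripper opens to 85 mm and grips with 20 to 120 N. Pads are 22 mm wide; open, the fingers measure 114 mm over their backs; the gripper's body (76 mm by 85 mm) begins 54 mm behind the grasp point. The pads swing forward as they close: fully open they stand 13 mm farther back than shut.
Start: joints at [-1.296, 0.591, 0.048, 1.609, -0.033, 0.943, -0.034], TCP at [0.261, 0.677, 0.193] pointing down, gripper open.
Joint ranges: [-2.69, 2.69], [-0.47, 2.24], [-1.27, 1.36], [0.19, 2.51], [-1.53, 4.68], [0.08, 2.07], [-3.09, 3.09]. Speed limits (rad/s): [2.57, 2.57, 3.14, 3.14, 3.14, 3.14, 3.14].

INTERFACE

Orientations are given as a 3x3 rotation matrix whose columns are the frame's x, y, z axes.
In Python, from bench import ctrl gives the robot as it stands.
- The arm moves only by the tool servo_tool, never from a script. Its argument "increments" is a list of rows, each a list of 7 numbers: the shift along the tool's x, y, z scaled (see below), then the turn, a rotation vector about the tool's x, y, z scaled (see below), then the closure, from -1 (fully open) to 1 (shut), so that 0 is half open. A call has exactly 5 rows; each row shifts and turns the commanded pose from where the row before left it, along the tool's axes as they then stand; what a row does not reach is not made up. The controller multiplies each number of a shift by 0.2 m and each number of a turn by 90 degrees. A row lasts 1/12 s, in which the tool goes at most 41.7 mm and 7.16 degrees, less where a joint would pass 70% of its speed; a pose out of reach is approached as far as the arm can. A call with a number of a shift or a turn outside -1 to 1 is refused whole. A call with a gripper value outside its range is refused whole. The fingers move at their own pace and stop on an object; the grip force is fixed at half the most. Time passes only in rows, so rows that do not move let the fingers close, or fill a call up. It gives the time, the measured TCP pose, the force, the opening and the grip force at its end, in the units of the state.
- ctrl.state(): the state, without advancing time (a new reading comes with each control period).
- ctrl.camera(name): name is "side" or "top"; returns the picture (480x640x3 uint8, blue, green, red); there is no depth.
- ctrl.get_calibration(name): a dict with "fx", "fy", "cx", "cy" (pixels), "world_to_cam" (4x4, takes a point from world to camera coordinates). Camera axes: x right, y down, z forward; pixel columns grow to the right and rows downward; lengths in m; the calibration is good to about 2 mm. A picture is of the moment at which its call begins. get_calibration takes no time and is no camera call.
- ctrl.hand_in(): hands the job in; it is judged then, once.
The state is a dict: "time_s": time; "joint_positions": joint angles; "qvel": joint speeds; "joint_efforts": joint torques, N m; "tcp_pos": TCP position; "orientation": TCP orientation; "force": force on the tool from outside, world axes, zero at the start; "wrist_torque": the same for the moment, N m; "width": finger opening in m; "finger_force": force on a finger pad.
Only numpy, scipy, OpenCV 4.12 (cv2) and the standard library are available. Lean on these libraries where they do the work, as an engineer would, in place of code of your own. Each camera call takes 0.05 s, during which the arm holds its last target. There are 200 camera calls.

TASK

The battery light is parked high on its stand: wind the knurled stop collar up the threaded stem until its top face is level with the lower edge of the black line round the stem, 120 mm above the tile, and let go of it. Then push the lamp head down the stem until it rests on the collar, without shifting the collar off its height, and last flip the toggle switch on the base right over to its other side. Leave the other things on the shelf top where they stand.

Things in the scene. Friction and masses are not known exactly. Their poses are not given: they have to be found in the camera images.
- lamp: White plastic battery light, fixed. Origin on the tile (height 0) on the axis of its upright stem; x away from the robot, y to the robot's left (turned up to 0.25 rad). Base box 30 mm tall, 120 mm along x, y from -135 to 60 mm. Stem: steel threaded rod 16 mm thick, top 290 mm above the tile; a black line round it, 3 mm wide, lower edge 120 mm above the tile. Lamp head high up, collar low.
- collar_top (a point): Centre (on the stem's axis) of the top face of the stop collar, a plain aluminium ring 56 mm in diameter, 28 mm tall, knurled round its side, threaded on the stem; top face 109 to 115 mm above the tile at the start. Stem and lamp head stand above it: come at it from the robot's side tilted 40 to 50 degrees from vertical, a finger either side. Open fingers can circle it for a new hold.
- collar_grip (a point): Point on the stem's axis half-way up the collar's side, 14 mm below its top face: the height to grip. It rises with the collar.
- collar (a joint): Turn of the stop collar, rad: grows as it is turned counter-clockwise seen from above, which raises it; right-hand multi-start thread, 20 mm of height per full turn. 0 is top face 100 mm above the tile, so 120 mm is at 6.283. Stays where it is left, takes about 0.16 N m to turn, and cannot be pushed along the stem.
- sleeve_foot (a point): Centre of the lower face of the lamp head's sleeve (33 mm in diameter, 34 mm tall), on the stem's axis; this face comes to rest on the collar's top face. At the start it is 215 to 235 mm above the tile.
- head_top (a point): Centre of the flat top (60 mm across) of the round lamp head, a white puck 96 mm in diameter, 34 mm tall, 95 mm from the stem's axis on an arm (65 degrees from the lamp's x towards its y: to the left and a little behind); its top is 30 mm above sleeve_foot. Head, arm and sleeve are one piece that slides straight down the stem when this top is pushed with 3 to 10 N and stays where left.
- lamp_head (a joint): How far the lamp head has been slid down the stem, in m: 0 with sleeve_foot 235 mm above the tile, 0.115 with it 120 mm above the tile.
- switch_tip (a point): Tip of the steel bat lever of the toggle switch, 62 mm long, 9 to 17 mm thick, on the base 98 mm to the lamp's -y side of the stem. It pivots 40 mm above the tile about the lamp's y axis. At the start it leans 26 degrees to the robot (lamp's -x): tip about 27 mm to the near side of the pivot, 96 mm above the tile.
- switch (a joint): Angle of the switch lever in rad: 0 off (leaning to the lamp's -x, to the robot), 0.9 on (leaning just as far to the lamp's +x, away from the robot). It is pushed over at its tip with about 2 N and stays where it is left.
- ramekin: Bystander, not to be moved: white ceramic ramekin, 84 mm across and 46 mm tall, open, standing partly below the lamp head. Origin: centre of its underside.
- tumbler: Bystander, not to be moved: green plastic tumbler, 76 mm across and 110 mm tall, standing 150 to 190 mm from the switch on the side away from the stem. Origin: centre of its underside.
- bowl: Bystander, not to be moved: small wooden bowl, 130 mm across and 55 mm tall. Origin: centre of its underside.
- mug: Bystander, not to be moved: white enamel mug, 80 mm across and 85 mm tall, its handle to its own +y, behind the lamp. Origin: centre of its underside.
- jar: Bystander, not to be moved: glass jar with steel lid, 72 mm across and about 105 mm tall. Origin: centre of its underside.
- soap: Bystander, not to be moved: yellow plastic bottle, 64 mm across and 190 mm tall, to the left of the lamp. Origin: centre of its underside.
- scraper: Bystander, not to be moved: steel dish scraper lying flat on the near side of the lamp, 217 mm long along its own x, 95 mm wide at the blade, 12 mm thick. Origin: centre of its underside.

How it is judged:
On the way, in this order (a step that is already met when the one before it is completed fails the run):
1. the stop collar's top face is 120 mm above the tile (within 2.5 mm) and let go, the lamp head still up (height (world z) of collar_top between 0.1175 and 0.1225 m and velocity of joint collar between -0.05 and 0.05 rad/s and contact force between the fingers and lamp below 0.3 N and distance between sleeve_foot and collar_top above 0.05 m), for 0.3 s.
2. the lamp head has been slid down onto the collar (distance between sleeve_foot and collar_top below 0.003 m), for 0.2 s.
3. the toggle switch has been flipped right over (value of joint switch above 0.7 rad), for 0.2 s.
At the end, for the whole second after the job is handed in: The collar's top face is 120 mm above the tile within 2.5 mm, the lamp head's sleeve rests on it (gap under 3 mm), the switch lever is over at its far side (at least 0.7 of its 0.9 rad), and all is at rest (height (world z) of collar_top between 0.1175 and 0.1225 m and velocity of joint collar between -0.05 and 0.05 rad/s and distance between sleeve_foot and collar_top below 0.003 m and value of joint switch above 0.7 rad and velocity of joint lamp_head between -0.005 and 0.005 m/s); the robot touches nothing.
It fails at once if a bystander (ramekin, tumbler, bowl, mug, jar, soap bottle or scraper) is moved by more than 25 mm (distance of any of ramekin, tumbler, bowl, mug, jar, soap, scraper from where it was at the start of the episode above 0.025 m).
It also fails if it takes over 72 s, if anything falls off the work surface, if the arm or the gripper's body presses on something with over 40 N, if the wrist force passes 120 N, or if a joint passes its speed limit or range.

## Working session

There is one attempt and no reset: what is moved stays moved. The work goes in short steps, Python scripts to look and compute and a tool call to move; the robot and the scene stay as the last step left them, time stands still between calls to the robot, and variables do not carry over. Pictures are saved under pics/ and viewed, at most 10 in all, crops included, and the job is handed in when it is done.

Besides the shell and the picture viewer there is one more tool, called after "Request:" by a JSON object that holds its "name" and its "arguments". servo_tool: Moves the arm, as the interface text tells. Shifts and turns lie within -1 to 1; 1 stands for 0.2 m of shift or 90 degrees of turn. Its arguments: {"type":"object","properties":{"increments":{"type":"array","items":{"type":"array","items":{"type":"number"}}}},"required":["increments"]}

```bash
mkdir -p pics; ls
python3 - <<'E'
from bench import ctrl
import cv2,numpy as np
for n in("side","top"):
    cv2.imwrite(f"pics/{n}0.png",ctrl.camera(n)); c=ctrl.get_calibration(n); print(n,c["fx"],c["fy"],c["cx"],c["cy"]); W=np.array(c["world_to_cam"]); print(W.round(3), (-W[:3,:3].T@W[:3,3]).round(3))
s=ctrl.state(); print(s)
E
```

```text
pics
side 523.6539823972265 523.6539823972265 328.81967178513463 247.8984377061812
[[ 0.943 -0.332  0.006 -0.605]
 [-0.244 -0.707 -0.664  0.242]
 [ 0.224  0.625 -0.748  1.424]
 [ 0.     0.     0.     1.   ]] [ 0.311 -0.919  1.229]
top 590.2839944257976 590.2839944257976 315.0068843556907 238.16622687437442
[[-0.021 -1.    -0.01  -0.023]
 [-0.988  0.022 -0.15   0.609]
 [ 0.15   0.006 -0.989  1.674]
 [ 0.     0.     0.     1.   ]] [ 0.35  -0.048  1.746]
{'time_s': 0.1, 'joint_positions': array([-1.29655375,  0.59201516,  0.04829242,  1.60971131, -0.03332202,
        0.94271269, -0.03367451]), 'qvel': array([-8.92739168e-04, -1.72491800e-03, -4.38879394e-04, -3.28447271e-03,
        1.99567198e-03, -1.00451365e-03, -5.03613013e-05]), 'joint_efforts': array([ 4.11268382e-03, -5.49991858e+01,  1.55298561e+00, -1.98824608e+01,
        9.71222209e-03,  3.74029070e-03,  2.58863821e-06]), 'tcp_pos': array([0.26032639, 0.6757537 , 0.19205736]), 'orientation': array([[-9.33178065e-01,  3.59413796e-01, -6.49674724e-04],
       [ 3.59414372e-01,  9.33176062e-01, -1.93562383e-03],
       [-8.94290079e-05, -2.03978413e-03, -9.99997916e-01]]), 'force': array([-0.62368899,  0.12549628, -0.36732088]), 'wrist_torque': array([-0.032464  ,  0.03968218, -0.07065888]), 'finger_force': 0.0, 'width': 0.08538431306798679}
```

View pics/side0.png

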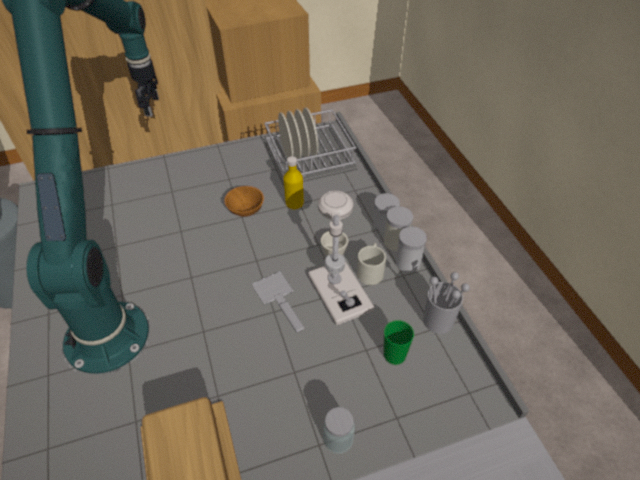

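View pics/top0.png

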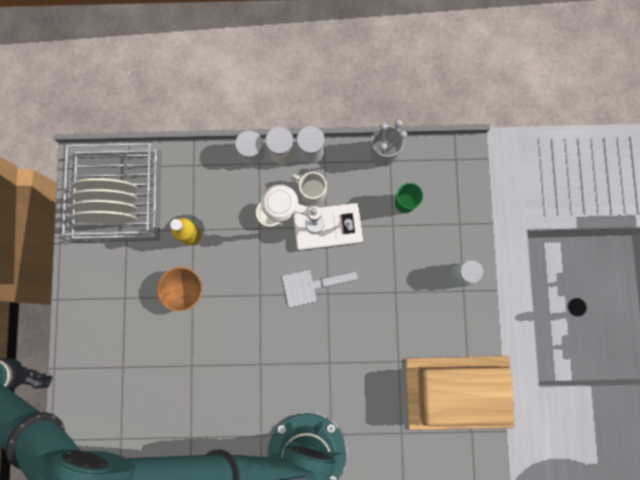

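The side view shows the lamp at about (338,265), its head at (336,205), the base at (340,292) and the switch near (350,300). In the top view the stem is near (314,213), the head at (279,202) and the switch at (348,224). Next I'll enlarge both.

Run:
```python
import cv2,numpy as np
a=cv2.imread("pics/side0.png")[180:330,290:390]; b=cv2.imread("pics/top0.png")[175:260,240:380]
A=cv2.resize(a,None,fx=4,fy=4,interpolation=cv2.INTER_CUBIC); B=cv2.resize(b,None,fx=2.8,fy=2.8,interpolation=cv2.INTER_CUBIC)
o=np.zeros((600,800,3),np.uint8); o[:,:400]=A; o[:B.shape[0],400:400+B.shape[1]]=B
cv2.imwrite("pics/crop0.png",o)
```

```text
(no output)
```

View pics/crop0.png

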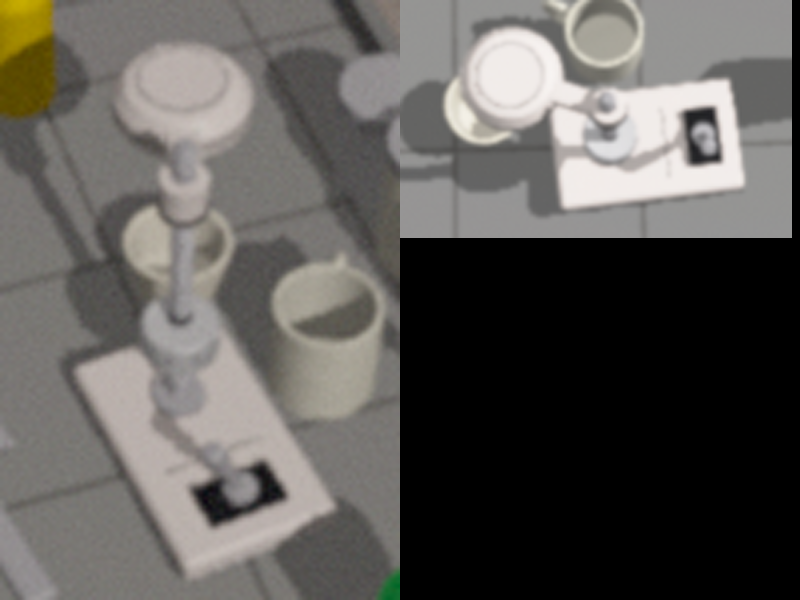

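The enlarged side view shows the collar top near (335,259), the stem top at (336,217) and the switch tip near (344,294). In the enlarged top view the stem top is at about (313.6,211) and the base corners are clear. I'll fit the lamp pose from these points.

```bash
cat > h.py <<'E'
from bench import ctrl
import cv2,numpy as np
from scipy.optimize import least_squares
def proj(n,P):
    c=ctrl.get_calibration(n); W=np.array(c["world_to_cam"]); q=W[:3,:3]@np.array(P,float)+W[:3,3]
    return np.array([c["fx"]*q[0]/q[2]+c["cx"],c["fy"]*q[1]/q[2]+c["cy"]])
def ray(n,u,v,z):
    c=ctrl.get_calibration(n); W=np.array(c["world_to_cam"]); R=W[:3,:3]; o=-R.T@W[:3,3]
    d=R.T@np.array([(u-c["cx"])/c["fx"],(v-c["cy"])/c["fy"],1]); return o+d*(z-o[2])/d[2]
def L(p,q):
    x,y,t=p; return np.array([x+np.cos(t)*q[0]-np.sin(t)*q[1],y+np.sin(t)*q[0]+np.cos(t)*q[1],q[2]])
E
python3 - <<'E'
from h import *
T=lambda u,v:(240+(u-400)/2.8,175+v/2.8); S=lambda u,v:(290+u/4,180+v/4)
obs=[("top",T(730,82),(.06,-.135,.03)),("top",T(744,188),(-.06,-.135,.03)),("top",T(565,208),(-.06,.06,.03)),
("side",S(75,366),(-.06,.06,.03)),("side",S(185,563),(-.06,-.135,.03)),("side",S(336,505),(.06,-.135,.03)),
("top",T(606,100),(0,0,.29)),("side",S(184,146),(0,0,.29))]
f=lambda p:np.concatenate([proj(n,L(p,q))-np.array(o) for n,o,q in obs])
r=least_squares(f,[.7,0,0],loss="soft_l1"); p=r.x; print(p.round(4)); print(f(p).reshape(-1,2).round(1))
for n,o,h in(("side",S(181,316),.112),):
    print("collar ray",ray(n,*o,h))
# collar height from side: compare
for h in(.109,.112,.115,.12): print(h,(proj("side",L(p,(0,0,h)))-[290,180])*4)
for h in(.12,): print("linelow",(proj("side",L(p,(-.008,0,h)))-[290,180])*4)
print("tip",L(p,(-.027,-.098,.096)),(proj("side",L(p,(-.027,-.098,.096)))-[290,180])*4)
a=np.radians(65); 
for h in(.245,.265): print("headtop",h,L(p,(.095*np.cos(a),.095*np.sin(a),h)),(proj("side",L(p,(.095*np.cos(a),.095*np.sin(a),h)))-[290,180])*4)
for n,o,h in(("ram",(268,215),.046),("mug",(313,184),.085),("tum",(409,196),.11),("soap",(178,225),.19),("jar",(472,271),.105),("bowl",(180,289),.055),("scr",(320,285),.01)):
    print(n,ray("top",*o,h).round(3))
E
```

```text
[ 0.6441 -0.0375  0.0954]
[[ 0.1 -2.3]
 [ 0.3 -0.4]
 [-1.8  0.2]
 [-1.7 -0.2]
 [-0.9  1.2]
 [ 0.3  0.6]
 [ 0.5 -1.1]
 [-0.5 -0.8]]
collar ray [ 0.64847743 -0.03132542  0.112     ]
0.109 [178.08231055 326.74580324]
0.112 [178.14236947 323.97659347]
0.115 [178.20261322 321.19886184]
0.12 [178.30343251 316.55026456]
linelow [167.87034388 320.20347059]
tip [ 0.62657419 -0.13766659  0.096     ] [203.67743843 453.64861161]
headtop 0.245 [0.67588332 0.05199125 0.245     ] [180.28670684  91.04220316]
headtop 0.265 [0.67588332 0.05199125 0.265     ] [180.72511109  69.40497808]
ram [0.68  0.1   0.046]
mug [ 0.761 -0.034  0.085]
tum [ 0.714 -0.306  0.11 ]
soap [0.631 0.329 0.19 ]
jar [ 0.497 -0.472  0.105]
bowl [0.469 0.353 0.055]
scr [ 0.475 -0.048  0.01 ]
```

```bash
cat >> h.py <<'E'
from scipy.spatial.transform import Rotation as Ro
def tool(phi,tilt):
    a,b=np.radians([phi,tilt]); z=np.array([np.sin(b)*np.cos(a),np.sin(b)*np.sin(a),-np.cos(b)]); y=np.array([-np.sin(a),np.cos(a),0])
    return np.column_stack([np.cross(y,z),y,z])
def plan(P1,R1,n,P0=None,R0=None):
    s=ctrl.state(); P0=s["tcp_pos"] if P0 is None else P0; R0=s["orientation"] if R0 is None else R0
    w=Ro.from_matrix(R0.T@R1).as_rotvec()/n; D=Ro.from_rotvec(w).as_matrix()
    p=np.linalg.solve(sum(np.linalg.matrix_power(D,k) for k in range(n)),R0.T@(np.array(P1)-P0))
    r=np.r_[p/.2,w/(np.pi/2)]; print(n,"rows",r.round(3),"lim" if np.linalg.norm(p)>.0415 or np.linalg.norm(w)>.124 else "")
def st():
    s=ctrl.state(); R=s["orientation"]; z=R[:,2]; print("t%.2f"%s["time_s"],s["tcp_pos"].round(4),"tilt %.1f phi %.1f roll %.1f"%(np.degrees(np.arccos(-z[2])),np.degrees(np.arctan2(z[1],z[0])),np.degrees(np.arcsin(R[2,1]))),"F",s["force"].round(1),"w %.4f"%s["width"],s["joint_positions"].round(2))
E
python3 - <<'E'
from h import *
plan([.50,0.0,.22],tool(0,50),20)
im=np.mean([ctrl.camera("top") for _ in range(4)],0).astype(np.uint8)
# refine via averaged pictures
cv2.imwrite("pics/topavg.png",im); im2=np.mean([ctrl.camera("side") for _ in range(8)],0).astype(np.uint8); cv2.imwrite("pics/sideavg.png",im2)
a=cv2.resize(im2[205:300,310:365],None,fx=6,fy=6,interpolation=cv2.INTER_CUBIC);b=cv2.resize(im[190:250,285:365],None,fx=5,fy=5,interpolation=cv2.INTER_CUBIC)
o=np.zeros((600,800,3),np.uint8);o[:a.shape[0],:a.shape[1]]=a;o[:b.shape[0],400:400+b.shape[1]]=b
cv2.imwrite("pics/crop1.png",o)
E
```

```text
20 rows [-0.091 -0.155  0.028 -0.005 -0.027 -0.011]
```

View pics/crop1.png

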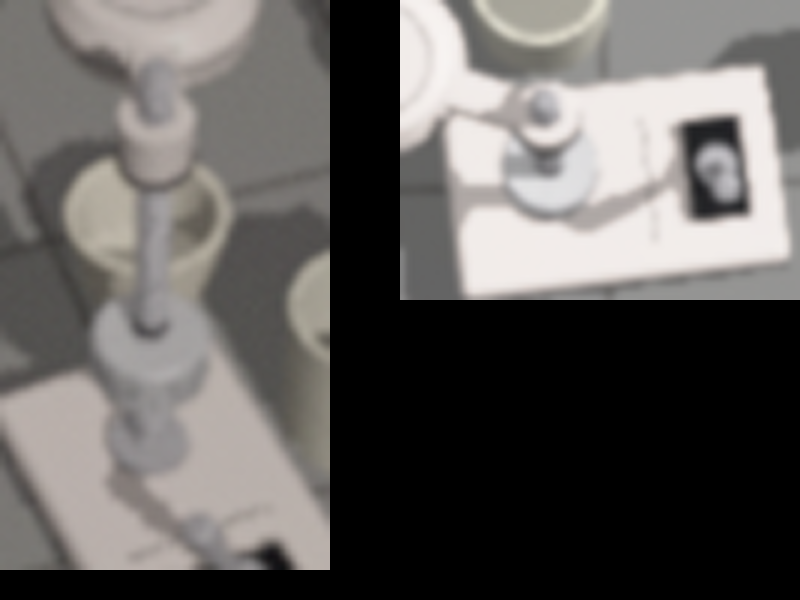

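The averaged crops show the collar top ellipse at about (335.2,260.5) in the side view, with the black line just above its centre. In the top view it is at about (315,223.9), with the stem top at (314,210.6). I'll refine the axis and set off in the same step.

Run:
```python
from h import *
for n,u,v,z in(("top",315,223.9,.112),("top",314,210.6,.29),("side",335.2,260.5,.112),("side",336.2,216.5,.29)): print(n,ray(n,u,v,z).round(4))
```

```text
top [ 0.6392 -0.0379  0.112 ]
top [ 0.6417 -0.0372  0.29  ]
side [ 0.6465 -0.0364  0.112 ]
side [ 0.6448 -0.0407  0.29  ]
```

Request:
{"name": "servo_tool", "arguments": {"increments": [[-0.09,-0.155,0.0,-0.005,-0.027,-0.011,1],[-0.09,-0.155,0.0,-0.005,-0.027,-0.011,1],[-0.09,-0.155,0.028,-0.005,-0.027,-0.011,1],[-0.09,-0.155,0.028,-0.005,-0.027,-0.011,1],[-0.09,-0.155,0.028,-0.005,-0.027,-0.011,1]]}}

```text
time_s: 1.12
tcp_pos: [0.2969, 0.4991, 0.1822]
orientation: [[-0.938, 0.273, 0.213], [0.273, 0.962, -0.029], [-0.213, 0.031, -0.977]]
force: [0.6, 0.6, -0.4]
width: 0.0254
finger_force: 0.0
```

Request:
{"name": "servo_tool", "arguments": {"increments": [[-0.09,-0.155,0.028,-0.005,-0.027,-0.011,1],[-0.09,-0.155,0.028,-0.005,-0.027,-0.011,1],[-0.09,-0.155,0.028,-0.005,-0.027,-0.011,1],[-0.09,-0.155,0.028,-0.005,-0.027,-0.011,1],[-0.09,-0.155,0.028,-0.005,-0.027,-0.011,1]]}}

```text
time_s: 1.53
tcp_pos: [0.3514, 0.3264, 0.1766]
orientation: [[-0.891, 0.181, 0.417], [0.182, 0.983, -0.039], [-0.416, 0.041, -0.908]]
force: [1.4, 0.7, 0.7]
width: 0.0
finger_force: 0.0
```

Run:
```python
from h import *
st(); plan([.53,-.01,.16],tool(0,50),10)
plan([.59,-.01,.06],tool(0,50),5,np.array([.53,-.01,.16]),tool(0,50))
```

```text
t1.53 [0.3514 0.3264 0.1766] tilt 24.7 phi -5.3 roll 2.4 F [1.4 0.7 0.7] w 0.0000 [-1.51  0.29  0.46  2.37  0.7   0.42 -0.33]
10 rows [-0.084 -0.159  0.066 -0.005 -0.028 -0.011] 
5 rows [0.038 0.    0.11  0.    0.    0.   ]
```

Request:
{"name": "servo_tool", "arguments": {"increments": [[-0.084,-0.159,0.066,-0.005,-0.028,-0.011,1],[-0.084,-0.159,0.066,-0.005,-0.028,-0.011,1],[-0.084,-0.159,0.066,-0.005,-0.028,-0.011,1],[-0.084,-0.159,0.066,-0.005,-0.028,-0.011,1],[-0.084,-0.159,0.066,-0.005,-0.028,-0.011,1]]}}

```text
time_s: 1.95
tcp_pos: [0.3778, 0.2333, 0.1395]
orientation: [[-0.877, 0.153, 0.456], [0.108, 0.987, -0.123], [-0.469, -0.059, -0.881]]
force: [0.2, -0.3, -0.5]
width: 0.0003
finger_force: 0.0
```

Request:
{"name": "servo_tool", "arguments": {"increments": [[-0.084,-0.159,0.066,-0.005,-0.028,-0.011,1],[-0.084,-0.159,0.066,-0.005,-0.028,-0.011,1],[-0.084,-0.159,0.066,-0.005,-0.028,-0.011,1],[-0.084,-0.159,0.066,-0.005,-0.028,-0.011,1],[-0.084,-0.159,0.066,-0.005,-0.028,-0.011,1]]}}

```text
time_s: 2.37
tcp_pos: [0.3771, 0.1665, 0.0921]
orientation: [[-0.895, 0.093, 0.436], [-0.051, 0.95, -0.308], [-0.443, -0.298, -0.845]]
force: [-0.7, -0.3, -2.1]
width: -0.0002
finger_force: 0.0
```

Run:
```python
from h import *
st(); plan([.595,-.01,.06],tool(0,50),5)
```

```text
t2.37 [0.3771 0.1665 0.0921] tilt 32.3 phi -35.2 roll -17.4 F [-0.7 -0.3 -2.1] w -0.0002 [-0.41  0.59 -0.79  2.5   1.34  1.   -0.82]
5 rows [-0.149 -0.152  0.187 -0.038 -0.051  0.015] lim
```

Run:
```python
from h import *
R=ctrl.state()["orientation"]
plan([.53,.08,.22],tool(-10,35),6)
plan([.55,-.01,.16],tool(0,50),6,np.array([.53,.08,.22]),tool(-10,35))
```

```text
6 rows [-0.166 -0.072 -0.012 -0.023 -0.012  0.024] 
6 rows [ 0.015 -0.073  0.054 -0.013 -0.028 -0.014]
```

Request:
{"name": "servo_tool", "arguments": {"increments": [[-0.166,-0.072,-0.012,-0.023,-0.012,0.024,1],[-0.166,-0.072,-0.012,-0.023,-0.012,0.024,1],[-0.166,-0.072,-0.012,-0.023,-0.012,0.024,1],[-0.166,-0.072,-0.012,-0.023,-0.012,0.024,1],[-0.166,-0.072,-0.012,-0.023,-0.012,0.024,1]]}}

```text
time_s: 2.78
tcp_pos: [0.5076, 0.0962, 0.199]
orientation: [[-0.823, 0.168, 0.542], [0.112, 0.984, -0.135], [-0.556, -0.05, -0.83]]
force: [0.7, 0.9, -0.1]
width: 0.0
finger_force: 0.0
```

Run:
```python
from h import *
st()
plan([.55,-.01,.16],tool(0,50),10)
```

```text
t2.78 [0.5076 0.0962 0.199 ] tilt 33.9 phi -14.0 roll -2.9 F [ 0.7  0.9 -0.1] w 0.0000 [ 0.06  0.29 -0.72  2.43  1.51  0.62 -0.53]
10 rows [-0.006 -0.051  0.033 -0.01  -0.018 -0.006]
```

Request:
{"name": "servo_tool", "arguments": {"increments": [[0.006,-0.08,0.045,-0.01,-0.018,-0.006,1],[0.006,-0.08,0.045,-0.01,-0.018,-0.006,1],[0.006,-0.08,0.045,-0.01,-0.018,-0.006,1],[0.006,-0.08,0.045,-0.01,-0.018,-0.006,1],[0.006,-0.08,0.045,-0.01,-0.018,-0.006,1]]}}

```text
time_s: 3.2
tcp_pos: [0.5335, 0.0301, 0.1685]
orientation: [[-0.785, 0.102, 0.611], [0.05, 0.994, -0.101], [-0.618, -0.048, -0.785]]
force: [0.1, 1.5, -0.1]
width: -0.0
finger_force: 0.0
```

Run:
```python
from h import *
st()
plan([.605,-.01,.07],tool(0,50),5)
plan([.605,-.01,.055],tool(0,48),5)
```

```text
t3.20 [0.5335 0.0301 0.1685] tilt 38.3 phi -9.3 roll -2.8 F [ 0.1  1.5 -0.1] w -0.0000 [ 0.6   0.6  -1.27  2.51  1.85  0.96 -0.59]
5 rows [ 0.014 -0.033  0.123 -0.013 -0.027 -0.005] 
5 rows [ 0.022 -0.033  0.135 -0.013 -0.022 -0.005]
```

```bash
cat > kin.py <<'E'
import numpy as np, itertools
from scipy.spatial.transform import Rotation as Ro
from scipy.optimize import least_squares
def fk(q,g,sg):
    o1,o7,d,L1,L2,t,e1,e2=g; z=lambda a:Ro.from_euler("z",a).as_matrix(); y=lambda a:Ro.from_euler("y",a).as_matrix(); ez=np.array([0,0,1.])
    A=z(sg[0]*q[0]+o1)@y(q[1]); B=A@z(sg[1]*q[2])@y(q[3]); C=B@z(sg[2]*q[4])@y(q[5])@z(sg[3]*q[6]+o7)
    return d*ez+A@[e1,0,L1]+B@[e2,0,L2]+C@[0,0,t],C
E
cat > fit.py <<'E'
from kin import *
from bench import ctrl
s=ctrl.state()
D=[([-1.29655,.59202,.04829,1.60971,-.03332,.94271,-.03367],[.26033,.67575,.19206],[[-.933,.3594,-.00065],[.3594,.9332,-.0019],[-.0001,-.002,-1]]),
([-1.51,.29,.46,2.37,.7,.42,-.33],[.3514,.3264,.1766],[[-0.891,0.181,0.417],[0.182,0.983,-0.039],[-0.416,0.041,-0.908]]),
([-.41,.59,-.79,2.5,1.34,1.,-.82],[.3771,.1665,.0921],[[-0.895,0.093,0.436],[-0.051,0.95,-0.308],[-0.443,-0.298,-0.845]]),
([.06,.29,-.72,2.43,1.51,.62,-.53],[.5076,.0962,.199],[[-0.823,0.168,0.542],[0.112,0.984,-0.135],[-0.556,-0.05,-0.83]]),
(s["joint_positions"],s["tcp_pos"],s["orientation"])]
best=None
for sg in itertools.product([1,-1],repeat=4):
  for o1 in(0,1.57,3.14,-1.57):
   for o7 in(0,1.57,3.14,-1.57):
    f=lambda g:np.concatenate([np.r_[(fk(q,g,sg)[0]-p)*3,(fk(q,g,sg)[1]-R).ravel()] for q,p,R in D])
    r=least_squares(f,[o1,o7,.3,.5,.5,.25,0,0],max_nfev=40)
    if best is None or r.cost<best[0]: best=(r.cost,sg,r.x)
print(best); np.save("kin.npy",np.r_[best[1],best[2]])
E
python3 fit.py
```

```text
(np.float64(0.007278872217459198), (-1, -1, -1, -1), array([-0.05464209,  1.52250548,  0.31492604,  0.61841374,  0.46547368,
        0.36378584,  0.00686571,  0.00368578]))
```

```bash
cat >> kin.py <<'E'
K=np.load("kin.npy"); SG=K[:4]; G=K[4:]
lo=np.array([-2.69,-.47,-1.27,.19,-1.53,.08,-3.09]);hi=np.array([2.69,2.24,1.36,2.51,4.68,2.07,3.09])
def ik(P,R,q0,w=.02,qn=None):
    qn=q0 if qn is None else qn
    f=lambda q:np.r_[(fk(q,G,SG)[0]-P)*10,(fk(q,G,SG)[1]-R).ravel()*3,w*(q-qn)]
    r=least_squares(f,np.clip(q0,lo+.01,hi-.01),bounds=(lo,hi)); return r.x,np.linalg.norm(f(r.x)[:12])
E
python3 - <<'E'
from kin import *
from h import tool
ax=np.array([.643,-.038,.1])
F=np.diag([-1,-1,1])
for fl in(0,1):
 for q5 in(0.,1.5,3.1):
  for phi in(-35,-15,15,35,55):
   R=tool(phi,45); P=ax+.025*R[:,2]; R=R@F if fl else R
   best=min((ik(P,R,np.array([a,.6,b,2.2,q5,.6,c]),.02) for c in(-1.5,1.5) for a in(-.6,0.,.6) for b in (-.6,.6)),key=lambda r:r[1]+.02*abs(r[0][2]))
   print(fl,q5,phi,best[0].round(2),round(best[1],3))
E
```

```text
0 0.0 -35 [-0.3   0.66  0.03  2.32  2.18  0.67 -1.44] 0.001
0 0.0 -15 [ 0.07  0.66 -0.25  2.41  2.64  0.77 -1.37] 0.001
0 0.0 15 [ 0.88  0.95 -1.03  2.38  2.66  0.66 -0.4 ] 0.001
0 0.0 35 [ 1.05  1.03 -1.11  2.26  2.41  0.28  0.25] 0.001
0 0.0 55 [ 0.37  0.71  0.01  2.1  -1.41  0.79 -2.09] 0.0
0 1.5 -35 [-0.21  0.66 -0.08  2.32  2.14  0.72 -1.38] 0.0
0 1.5 -15 [-0.12  0.65  0.02  2.41  2.8   0.71 -1.59] 0.0
0 1.5 15 [ 0.38  0.67 -0.26  2.39  3.52  0.62 -1.46] 0.001
0 1.5 35 [ 0.96  0.9  -0.93  2.26  3.12  0.21 -0.51] 0.001
0 1.5 55 [-0.19  0.9   0.84  2.09  4.68  1.38 -2.06] 0.001
0 3.1 -35 [-0.31  0.66  0.04  2.32  2.18  0.66 -1.45] 0.0
0 3.1 -15 [-0.09  0.65 -0.03  2.41  2.77  0.72 -1.56] 0.0
0 3.1 15 [ 0.12  0.65  0.09  2.39  3.75  0.73 -1.76] 0.0
0 3.1 35 [ 0.34  0.67 -0.03  2.27  4.32  0.67 -1.88] 0.0
0 3.1 55 [-0.19  0.9   0.84  2.09  4.68  1.38 -2.06] 0.001
1 0.0 -35 [-0.31  0.66  0.05  2.32  2.19  0.65  1.69] 0.001
1 0.0 -15 [ 0.05  0.66 -0.22  2.41  2.66  0.76  1.74] 0.001
1 0.0 15 [ 0.87  0.93 -1.    2.38  2.69  0.64  2.69] 0.001
1 0.0 35 [ 1.01  0.97 -1.03  2.26  2.69  0.23  3.09] 0.001
1 0.0 55 [ 0.38  0.71  0.    2.1  -1.41  0.78  1.05] 0.0
1 1.5 -35 [-0.23  0.66 -0.05  2.32  2.15  0.71  1.74] 0.0
1 1.5 -15 [-0.15  0.65  0.05  2.41  2.83  0.7   1.52] 0.0
1 1.5 15 [ 0.31  0.66 -0.16  2.39  3.59  0.65  1.59] 0.001
1 1.5 35 [-0.01  0.72  0.46  2.27  4.38  0.96  1.11] 0.001
1 1.5 55 [-0.19  0.9   0.84  2.09  4.68  1.38  1.09] 0.001
1 3.1 -35 [-0.35  0.66  0.1   2.32  2.21  0.63  1.66] 0.0
1 3.1 -15 [-0.12  0.65  0.02  2.41  2.8   0.71  1.55] 0.0
1 3.1 15 [ 0.23  0.65 -0.06  2.39  3.66  0.68  1.5 ] 0.0
1 3.1 35 [0.32 0.67 0.   2.27 4.33 0.69 1.25] 0.0
1 3.1 55 [-0.19  0.9   0.84  2.09  4.68  1.38  1.09] 0.001
```

Run:
```python
from h import *
R=tool(-35,45); plan(np.array([.643,-.038,.1])-.12*R[:,2],R,5)
```

```text
5 rows [-0.044 -0.007  0.017  0.039 -0.013  0.052]
```

Request:
{"name": "servo_tool", "arguments": {"increments": [[-0.044,-0.007,0.017,0.039,-0.013,0.052,1],[-0.044,-0.007,0.017,0.039,-0.013,0.052,1],[-0.044,-0.007,0.017,0.039,-0.013,0.052,1],[-0.044,-0.007,0.017,0.039,-0.013,0.052,1],[-0.044,-0.007,0.017,0.039,-0.013,0.052,1]]}}

```text
time_s: 3.62
tcp_pos: [0.573, 0.0146, 0.1864]
orientation: [[-0.58, 0.573, 0.579], [0.402, 0.819, -0.409], [-0.708, -0.004, -0.706]]
force: [1.1, -0.6, 0.7]
width: 0.0002
finger_force: 0.0
```

```bash
python3 -c "from h import *;st()"
```

```text
t3.62 [0.573  0.0146 0.1864] tilt 45.1 phi -35.2 roll -0.2 F [ 1.1 -0.6  0.7] w 0.0002 [ 0.32  0.65 -1.14  2.36  1.62  1.31 -0.96]
```

Request:
{"name": "servo_tool", "arguments": {"increments": [[0,0,0,0,0,0,1],[0,0,0,0,0,0,1],[0,0,0,0,0,0,1],[0,0,0,0,0,0,1],[0,0,0,0,0,0,1]]}}

```text
time_s: 4.03
tcp_pos: [0.5719, 0.0139, 0.1863]
orientation: [[-0.584, 0.568, 0.58], [0.397, 0.823, -0.406], [-0.708, -0.007, -0.706]]
force: [0.1, 0.1, 0.1]
width: -0.0002
finger_force: 0.0
```

```bash
python3 -c "
from h import *;st()
R=tool(-35,45); plan(np.array([.643,-.038,.1])-.12*R[:,2],R,5)"
```

```text
t4.03 [0.5719 0.0139 0.1863] tilt 45.1 phi -35.0 roll -0.4 F [0.1 0.1 0.1] w -0.0002 [ 0.32  0.65 -1.14  2.37  1.63  1.3  -0.95]
5 rows [-0.001 -0.002  0.003  0.     0.     0.001]
```

```bash
cat > sim.py <<'E'
from kin import *
from h import tool
def jac(q):
    J=np.zeros((6,7)); P,R=fk(q,G,SG)
    for i in range(7):
        d=np.zeros(7); d[i]=1e-5; p,r=fk(q+d,G,SG); J[:3,i]=(p-P)/1e-5; J[3:,i]=Ro.from_matrix(r@R.T).as_rotvec()/1e-5
    return J
def go(q,P1,R1,n):
    for k in range(n):
        P,R=fk(q,G,SG); e=np.r_[(P1-P)/(n-k),Ro.from_matrix(R1@R.T).as_rotvec()/(n-k)]
        free=np.ones(7,bool)
        for _ in range(4):
            J=jac(q)[:,free]; dq=np.zeros(7); dq[free]=J.T@np.linalg.solve(J@J.T+1e-4*np.eye(6),e)
            bad=((q+dq>hi)|(q+dq<lo))&free
            if not bad.any(): break
            free&=~bad
        q=np.clip(q+dq,lo,hi)
    P,R=fk(q,G,SG); return q,np.linalg.norm(P1-P),np.linalg.norm(Ro.from_matrix(R1@R.T).as_rotvec())
E
python3 - <<'E'
from sim import *
from bench import ctrl
ax=np.array([.643,-.038,.1]); q0=ctrl.state()["joint_positions"]
def pose(phi,tilt,b,dz=0): R=tool(phi,tilt); return ax+[0,0,dz]-b*R[:,2],R
print("direct sweep")
q=q0
for phi in(-20,0,20,40): q,a,b=go(q,*pose(phi,45,-.025),10); print(phi,q.round(2),round(a,3),round(b,3))
print("detours")
C=[(-60,45,.12,0),(-80,45,.1,0.05),(-35,70,.1,.1),(-35,20,.1,.1),(-35,45,-.1,.25),(-35,60,.0,.3),(-60,60,0,.3),(0,60,0,.3),(40,60,0,.3),(-10,45,.12,.1),(20,45,.1,.1)]
import itertools
res=[]
for L in(1,2):
  for c in itertools.permutations(C,L):
    q=q0; ok=True
    for x in c:
        q,a,b=go(q,*pose(*x),8); ok&=a<.02 and b<.1
    q,a,b=go(q,*pose(-35,45,.12),8)
    if ok and a<.01: res.append((abs(q[2]),c,q.round(2)))
for r in sorted(res,key=lambda r:r[0])[:6]: print(r)
E
```

```text
direct sweep
-20 [ 0.52  0.92 -0.99  2.39  2.23  1.19 -0.87] 0.0 0.0
0 [ 0.72  0.91 -0.99  2.42  2.53  0.92 -0.65] 0.0 0.001
20 [ 0.9   0.92 -0.99  2.36  2.76  0.53 -0.42] 0.0 0.0
40 [ 1.    0.94 -0.98  2.22  2.94  0.11 -0.24] 0.0 0.0
detours
(np.float64(0.716782528264541), ((-10, 45, 0.12, 0.1), (20, 45, 0.1, 0.1)), array([ 0.07,  0.49, -0.72,  2.41,  1.7 ,  1.  , -1.07]))
(np.float64(0.8016435921873413), ((-35, 60, 0.0, 0.3), (0, 60, 0, 0.3)), array([ 0.13,  0.51, -0.8 ,  2.41,  1.7 ,  1.05, -1.06]))
(np.float64(0.8048345489089667), ((-10, 45, 0.12, 0.1), (0, 60, 0, 0.3)), array([ 0.13,  0.52, -0.8 ,  2.41,  1.7 ,  1.05, -1.06]))
(np.float64(0.8266599233131314), ((-10, 45, 0.12, 0.1), (-35, 20, 0.1, 0.1)), array([ 0.15,  0.52, -0.83,  2.41,  1.71,  1.05, -1.06]))
(np.float64(0.8275118121409705), ((-35, 45, -0.1, 0.25), (20, 45, 0.1, 0.1)), array([ 0.14,  0.52, -0.83,  2.41,  1.69,  1.06, -1.06]))
(np.float64(0.871740425437841), ((-35, 20, 0.1, 0.1), (-80, 45, 0.1, 0.05)), array([ 0.17,  0.54, -0.87,  2.41,  1.69,  1.08, -1.05]))
```

Run:
```python
from h import *
R=tool(-15,52); plan([.612,0,.06],R,6); plan([.612,0,.041],R,3,np.array([.612,0,.06]),R); print((R.T@[0,0,-.001]/.2).round(4),(R.T@[0,0,-.002]/.2).round(4))
```

```text
6 rows [ 0.054  0.004  0.097 -0.028 -0.013 -0.024] 
3 rows [0.025 0.    0.019 0.    0.    0.   ] 
[0.0039 0.     0.0031] [0.0079 0.     0.0062]
```

Request:
{"name": "servo_tool", "arguments": {"increments": [[0.054,0.004,0.097,-0.028,-0.013,-0.024,1],[0.054,0.004,0.097,-0.028,-0.013,-0.024,1],[0.054,0.004,0.097,-0.028,-0.013,-0.024,1],[0.054,0.004,0.097,-0.028,-0.013,-0.024,1],[0.054,0.004,0.097,-0.028,-0.013,-0.024,1]]}}

```text
time_s: 4.45
tcp_pos: [0.607, 0.0027, 0.0821]
orientation: [[-0.597, 0.306, 0.742], [0.191, 0.952, -0.239], [-0.779, -0.001, -0.626]]
force: [2.0, 1.3, -1.8]
width: 0.0005
finger_force: 0.0
```

Request:
{"name": "servo_tool", "arguments": {"increments": [[0.054,0.004,0.097,-0.028,-0.013,-0.024,1],[0.016,0,0.012,0,0,0,1],[0.008,0,0.006,0,0,0,1],[0,0,0,0,0,0,1],[0,0,0,0,0,0,1]]}}

```text
time_s: 4.87
tcp_pos: [0.6163, 0.003, 0.0622]
orientation: [[-0.591, 0.259, 0.764], [0.156, 0.966, -0.206], [-0.791, -0.002, -0.612]]
force: [0.0, -0.7, 1.2]
width: -0.0002
finger_force: 0.0
```

```bash
python3 -c "
from h import *;st()
R=tool(-15,52); plan([.612,0,.042],R,1)"
```

```text
t4.87 [0.6163 0.003  0.0622] tilt 52.3 phi -15.1 roll -0.1 F [ 0.  -0.7  1.2] w -0.0002 [ 0.45  1.14 -1.14  2.51  2.31  1.64 -0.86]
1 rows [ 0.091 -0.02   0.048 -0.001  0.003  0.001]
```

Run:
```python
from sim import *
from bench import ctrl
s=ctrl.state(); print(fk(s["joint_positions"],G,SG)[0]-s["tcp_pos"])
q0=s["joint_positions"]
for phi,tilt in((-35,45),(-35,52),(-45,50),(-15,45)):
  R=tool(phi,tilt); u=np.array([R[0,2],R[1,2],0]);u/=np.linalg.norm(u)
  q,a,b=go(q0,np.array([.655,.0,.06]),R,10)
  q1,a1,b1=go(q,np.array([.655,.0,.036]),R,10)
  q2,a2,b2=go(q,np.array([.643,-.038,.118])-.018*u,R,10); print(phi,tilt,q1.round(2),round(a1,4),q2.round(2),round(a2,4))
```

```text
[ 0.01309779 -0.00598589  0.02091496]
-35 45 [ 0.38  1.21 -1.18  2.29  2.05  1.66 -0.97] 0.0 [ 0.47  1.03 -1.27  2.35  1.91  1.57 -0.93] 0.0001
-35 52 [ 0.31  1.25 -1.12  2.32  2.14  1.8  -1.07] 0.0 [ 0.4   1.11 -1.25  2.4   2.    1.77 -1.02] 0.0001
-45 50 [ 0.28  1.25 -1.15  2.22  1.98  1.82 -1.13] 0.0 [ 0.36  1.11 -1.26  2.29  1.85  1.8  -1.09] 0.0001
-15 45 [ 0.54  1.18 -1.15  2.41  2.31  1.44 -0.74] 0.0 [ 0.66  0.99 -1.26  2.47  2.17  1.32 -0.69] 0.0001
```

Run:
```python
from h import *
R=tool(-35,50); plan([.655,0,.055],R,5);  print((R.T@[0,0,-.002]/.2).round(4))
```

```text
5 rows [-0.017  0.012  0.033  0.034  0.005  0.028] 
[0.0077 0.     0.0064]
```

Request:
{"name": "servo_tool", "arguments": {"increments": [[-0.017,0.012,0.033,0.034,0.005,0.028,1],[-0.017,0.012,0.033,0.034,0.005,0.028,1],[-0.017,0.012,0.033,0.034,0.005,0.028,1],[-0.017,0.012,0.033,0.034,0.005,0.028,1],[-0.017,0.012,0.033,0.034,0.005,0.028,1]]}}

```text
time_s: 5.28
tcp_pos: [0.6557, 0.0008, 0.0583]
orientation: [[-0.523, 0.572, 0.632], [0.368, 0.82, -0.438], [-0.769, 0.003, -0.639]]
force: [1.0, -0.1, -0.2]
width: 0.0003
finger_force: 0.0
```

Request:
{"name": "servo_tool", "arguments": {"increments": [[0.0077,0,0.0064,0,0,0,1],[0.0077,0,0.0064,0,0,0,1],[0.0077,0,0.0064,0,0,0,1],[0.0077,0,0.0064,0,0,0,1],[0,0,0,0,0,0,1]]}}

```text
time_s: 5.7
tcp_pos: [0.6515, -0.0015, 0.0417]
orientation: [[-0.533, 0.571, 0.624], [0.368, 0.821, -0.436], [-0.762, -0.003, -0.648]]
force: [-0.2, 0.4, -0.3]
width: -0.0001
finger_force: 0.0
```

```bash
python3 -c "
from h import *;st()"
```

```text
t5.70 [ 0.6515 -0.0015  0.0417] tilt 49.6 phi -35.0 roll -0.2 F [-0.2  0.4 -0.3] w -0.0001 [ 0.35  1.18 -1.16  2.29  2.03  1.73 -0.98]
```

Request:
{"name": "servo_tool", "arguments": {"increments": [[0.0039,0,0.0032,0,0,0,1],[0.0039,0,0.0032,0,0,0,1],[0.0039,0,0.0032,0,0,0,1],[0.0039,0,0.0032,0,0,0,1],[0.0039,0,0.0032,0,0,0,1]]}}

```text
time_s: 6.12
tcp_pos: [0.6519, -0.0008, 0.0356]
orientation: [[-0.533, 0.573, 0.623], [0.371, 0.82, -0.436], [-0.76, -0.001, -0.65]]
force: [-0.2, 0.2, 0.1]
width: -0.0002
finger_force: 0.0
```

```bash
python3 -c "
from h import *;st()"
```

```text
t6.12 [ 0.6519 -0.0008  0.0356] tilt 49.5 phi -35.0 roll -0.1 F [-0.2  0.2  0.1] w -0.0002 [ 0.35  1.19 -1.16  2.28  2.04  1.73 -0.99]
```

Request:
{"name": "servo_tool", "arguments": {"increments": [[0.0039,0,0.0032,0,0,0,1],[0.0039,0,0.0032,0,0,0,1],[0.0039,0,0.0032,0,0,0,1],[0.0039,0,0.0032,0,0,0,1],[0,0,0,0,0,0,1]]}}

```text
time_s: 6.53
tcp_pos: [0.652, -0.0007, 0.0318]
orientation: [[-0.533, 0.573, 0.623], [0.371, 0.82, -0.436], [-0.761, -0.002, -0.649]]
force: [0.5, 0.4, 0.2]
width: -0.0001
finger_force: 0.0
```

```bash
python3 -c "
from h import *;st()"
```

```text
t6.53 [ 0.652  -0.0007  0.0318] tilt 49.5 phi -35.0 roll -0.1 F [0.5 0.4 0.2] w -0.0001 [ 0.35  1.2  -1.15  2.28  2.05  1.73 -0.99]
```

Request:
{"name": "servo_tool", "arguments": {"increments": [[0.0039,0,0.0032,0,0,0,1],[0.0039,0,0.0032,0,0,0,1],[0.0039,0,0.0032,0,0,0,1],[0,0,0,0,0,0,1],[0,0,0,0,0,0,1]]}}

```text
time_s: 6.95
tcp_pos: [0.652, -0.0007, 0.0289]
orientation: [[-0.533, 0.573, 0.623], [0.371, 0.82, -0.436], [-0.761, -0.001, -0.649]]
force: [-0.7, 0.6, 0.5]
width: -0.0
finger_force: 0.0
```

```bash
python3 -c "
from h import *;st()"
```

```text
t6.95 [ 0.652  -0.0007  0.0289] tilt 49.5 phi -35.0 roll -0.1 F [-0.7  0.6  0.5] w -0.0000 [ 0.35  1.2  -1.15  2.28  2.05  1.73 -1.  ]
```

Run:
```python
from h import *
s=ctrl.camera("side");t=ctrl.camera("top");P=ctrl.state()["tcp_pos"]
u=proj("side",P);v=proj("top",P);print(u,v)
a=cv2.resize(s[190:330,280:380],None,fx=4,fy=4,interpolation=cv2.INTER_CUBIC);b=cv2.resize(t[180:260,260:360],None,fx=4,fy=4,interpolation=cv2.INTER_CUBIC)
cv2.drawMarker(a,tuple(int(x) for x in (u-[280,190])*4),(0,0,255),0,12);cv2.drawMarker(b,tuple(int(x) for x in (v-[260,180])*4),(0,0,255),0,12)
o=np.zeros((560,800,3),np.uint8);o[:,:400]=a;o[:320,400:]=b
cv2.imwrite("pics/p3.png",o)
```

```text
[332.43429402 269.4097524 ] [302.57231883 224.78841622]
```

View pics/p3.png

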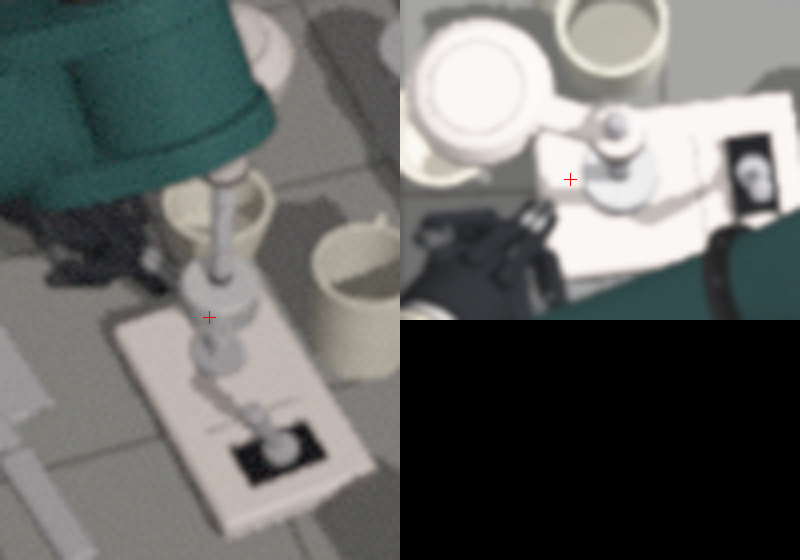

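The picture shows the visible fingertip at about (296.5,231) in the top view and (322.5,262.5) in the side view. The reported TCP projects to (302.6,224.8) and (332.4,269.4), so the fingertip is well behind and above it. I'll triangulate to find the offset.

Run:
```python
from h import *
s=ctrl.state();P=s["tcp_pos"];R=s["orientation"]
f=lambda X:np.r_[proj("top",X)-[296.8,230.8],proj("side",X)-[322.5,262.5]]
r=least_squares(f,P);print(r.x.round(4),r.fun.round(1),"tool-frame offset",(R.T@(r.x-P)).round(4))
```

```text
[0.6288 0.0161 0.0517] [-0.1  0.6  0.6 -0.2] tool-frame offset [ 0.0013  0.0004 -0.0365]
```

Request:
{"name": "servo_tool", "arguments": {"increments": [[0.0077,0,0.0064,0,0,0,1],[0.0077,0,0.0064,0,0,0,1],[0.0077,0,0.0064,0,0,0,1],[0.0077,0,0.0064,0,0,0,1],[0.0039,0,0.0032,0,0,0,1]]}}

```text
time_s: 7.47
tcp_pos: [0.6518, -0.0007, 0.0195]
orientation: [[-0.533, 0.573, 0.623], [0.371, 0.82, -0.436], [-0.761, -0.002, -0.649]]
force: [-0.4, -0.5, -0.0]
width: 0.0
finger_force: 0.0
```

```bash
python3 -c "
from h import *;st()"
```

```text
t7.47 [ 0.6518 -0.0007  0.0195] tilt 49.5 phi -35.0 roll -0.1 F [-0.4 -0.5 -0. ] w 0.0000 [ 0.34  1.22 -1.13  2.28  2.07  1.74 -1.  ]
```

Request:
{"name": "servo_tool", "arguments": {"increments": [[0.0039,0,0.0032,0,0,0,1],[0.0039,0,0.0032,0,0,0,1],[0.0039,0,0.0032,0,0,0,1],[0.0039,0,0.0032,0,0,0,1],[0.0039,0,0.0032,0,0,0,1]]}}

```text
time_s: 7.88
tcp_pos: [0.6518, -0.0006, 0.0149]
orientation: [[-0.533, 0.572, 0.623], [0.371, 0.82, -0.436], [-0.761, -0.001, -0.649]]
force: [0.1, 0.8, -1.0]
width: -0.0002
finger_force: 0.0
```

Request:
{"name": "servo_tool", "arguments": {"increments": [[0.002,0,0.0016,0,0,0,1],[0.002,0,0.0016,0,0,0,1],[0.002,0,0.0016,0,0,0,1],[0.002,0,0.0016,0,0,0,1],[0,0,0,0,0,0,1]]}}

```text
time_s: 8.3
tcp_pos: [0.6517, -0.0006, 0.0128]
orientation: [[-0.533, 0.573, 0.623], [0.371, 0.82, -0.436], [-0.761, -0.001, -0.649]]
force: [0.3, 0.4, -0.5]
width: -0.0002
finger_force: 0.0
```

Request:
{"name": "servo_tool", "arguments": {"increments": [[0.003,0,0.0024,0,0,0,1],[0.003,0,0.0024,0,0,0,1],[0.003,0,0.0024,0,0,0,1],[0.003,0,0.0024,0,0,0,1],[0,0,0,0,0,0,1]]}}

```text
time_s: 8.72
tcp_pos: [0.6519, -0.0006, 0.0116]
orientation: [[-0.53, 0.572, 0.625], [0.369, 0.82, -0.437], [-0.763, -0.001, -0.646]]
force: [-2.2, -0.4, 6.7]
width: -0.0002
finger_force: 3.5
```

Request:
{"name": "servo_tool", "arguments": {"increments": [[0.002,0,0.0016,0,0,0,1],[0.002,0,0.0016,0,0,0,1],[0.002,0,0.0016,0,0,0,1],[0.002,0,0.0016,0,0,0,1],[0,0,0,0,0,0,1]]}}

```text
time_s: 9.13
tcp_pos: [0.6521, -0.0006, 0.0116]
orientation: [[-0.528, 0.572, 0.628], [0.368, 0.82, -0.438], [-0.765, -0.001, -0.644]]
force: [-5.5, 1.1, 13.9]
width: 0.0004
finger_force: 7.0
```

Run:
```python
from h import *
R=tool(-35,50); A=np.array([.615,-.01,.125]);plan(A,R,5); plan([.652,-.044,.105],R,4,A,R)
```

```text
5 rows [-0.071 -0.029 -0.092  0.    -0.     0.   ] 
4 rows [-0.021 -0.008  0.064  0.     0.     0.   ]
```

Request:
{"name": "servo_tool", "arguments": {"increments": [[-0.071,-0.029,-0.092,0,0,0,1],[-0.071,-0.029,-0.092,0,0,0,1],[-0.071,-0.029,-0.092,0,0,0,1],[-0.071,-0.029,-0.092,0,0,0,1],[-0.071,-0.029,-0.092,0,0,0,1]]}}

```text
time_s: 9.55
tcp_pos: [0.6147, -0.0103, 0.1217]
orientation: [[-0.534, 0.572, 0.622], [0.371, 0.82, -0.436], [-0.76, -0.002, -0.65]]
force: [0.8, -0.2, 1.4]
width: 0.0002
finger_force: 0.0
```

Request:
{"name": "servo_tool", "arguments": {"increments": [[-0.021,-0.008,0.064,0,0,0,1],[-0.021,-0.008,0.064,0,0,0,1],[-0.021,-0.008,0.064,0,0,0,1],[-0.021,-0.008,0.064,0,0,0,1],[0,0,0,0,0,0,1]]}}

```text
time_s: 9.97
tcp_pos: [0.6533, -0.0471, 0.1]
orientation: [[-0.532, 0.576, 0.621], [0.372, 0.817, -0.44], [-0.761, -0.003, -0.649]]
force: [0.4, -0.4, 0.7]
width: 0.0
finger_force: 0.0
```

Run:
```python
from h import *
st(); R=tool(-35,50); plan([.652,-.044,.105],R,2); plan([.652,-.044,.1],R,2)
s=ctrl.camera("side");t=ctrl.camera("top")
S=ctrl.state();P=S["tcp_pos"]-.0365*S["orientation"][:,2]
u=proj("side",P);v=proj("top",P);print(P,u,v)
a=cv2.resize(s[190:330,280:380],None,fx=4,fy=4,interpolation=cv2.INTER_CUBIC);b=cv2.resize(t[180:260,260:360],None,fx=4,fy=4,interpolation=cv2.INTER_CUBIC)
cv2.drawMarker(a,tuple(int(x) for x in (u-[280,190])*4),(0,0,255),0,12);cv2.drawMarker(b,tuple(int(x) for x in (v-[260,180])*4),(0,0,255),0,12)
o=np.zeros((560,800,3),np.uint8);o[:,:400]=a;o[:320,400:]=b
cv2.imwrite("pics/p4.png",o)
```

```text
t9.97 [ 0.6533 -0.0471  0.1   ] tilt 49.5 phi -35.3 roll -0.2 F [ 0.4 -0.4  0.7] w 0.0000 [ 0.46  1.02 -1.17  2.31  1.97  1.59 -0.92]
2 rows [-0.005  0.005 -0.013 -0.001 -0.003 -0.   ] 
2 rows [ 0.005  0.005 -0.005 -0.001 -0.003 -0.   ] 
[ 0.62968254 -0.02870299  0.12427198] [328.62871831 257.14372538] [311.72528043 226.56128162]
```

View pics/p4.png

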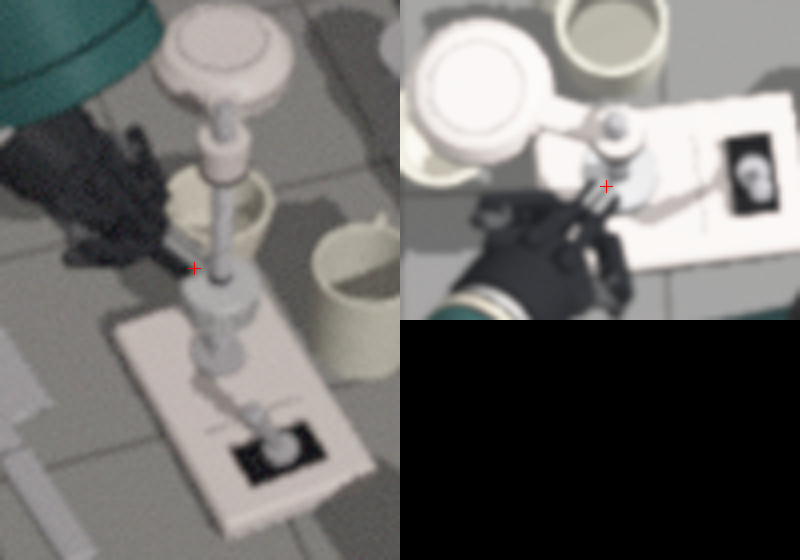

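The marker, now offset 36 mm back, sits on the real fingertip at (311.7,226.6) in the top view and (328.6,257) in the side view. The tip is just above the near part of the collar top. Next I'll go down to touch it.

Request:
{"name": "servo_tool", "arguments": {"increments": [[0.0039,0,0.0032,0,0,0,1],[0.002,0,0.0016,0,0,0,1],[0.002,0,0.0016,0,0,0,1],[0.002,0,0.0016,0,0,0,1],[0,0,0,0,0,0,1]]}}

```text
time_s: 10.48
tcp_pos: [0.6525, -0.0437, 0.0985]
orientation: [[-0.533, 0.572, 0.623], [0.37, 0.82, -0.436], [-0.761, -0.001, -0.649]]
force: [0.2, 0.1, -0.6]
width: 0.0002
finger_force: 0.0
```

Request:
{"name": "servo_tool", "arguments": {"increments": [[0.002,0,0.0016,0,0,0,1],[0.002,0,0.0016,0,0,0,1],[0.002,0,0.0016,0,0,0,1],[0.002,0,0.0016,0,0,0,1],[0,0,0,0,0,0,1]]}}

```text
time_s: 10.9
tcp_pos: [0.6525, -0.0442, 0.0964]
orientation: [[-0.533, 0.573, 0.623], [0.371, 0.82, -0.436], [-0.761, -0.001, -0.649]]
force: [-0.2, -0.5, -0.2]
width: -0.0
finger_force: 0.0
```

Request:
{"name": "servo_tool", "arguments": {"increments": [[0.002,0,0.0016,0,0,0,1],[0.002,0,0.0016,0,0,0,1],[0.002,0,0.0016,0,0,0,1],[0.002,0,0.0016,0,0,0,1],[0,0,0,0,0,0,1]]}}

```text
time_s: 11.32
tcp_pos: [0.6528, -0.0442, 0.0958]
orientation: [[-0.531, 0.572, 0.625], [0.369, 0.82, -0.437], [-0.763, -0.001, -0.647]]
force: [-3.7, 1.1, 5.7]
width: -0.0003
finger_force: 3.1
```

Request:
{"name": "servo_tool", "arguments": {"increments": [[0.002,0,0.0016,0,0,0,1],[0.002,0,0.0016,0,0,0,1],[0.002,0,0.0016,0,0,0,1],[0.002,0,0.0016,0,0,0,1],[0,0,0,0,0,0,1]]}}

```text
time_s: 11.73
tcp_pos: [0.6529, -0.0442, 0.0955]
orientation: [[-0.529, 0.572, 0.627], [0.368, 0.82, -0.438], [-0.765, -0.001, -0.644]]
force: [-5.6, 0.7, 11.8]
width: -0.0001
finger_force: 6.1
```

Run:
```python
from h import *
st(); S=ctrl.state(); P0=S["tcp_pos"];R0=S["orientation"]
A=P0-.10*R0[:,2]+[0,0,.01]; plan(A,R0,4)
ax=np.array([.643,-.038,.100]); R=tool(-27,45)
B=ax-.028*R[:,2]; plan(B,R,5,A,R0); plan(ax+.062*R[:,2],R,5,B,R)
dz=.02*54/360
for n in(8,10):
  R2=tool(27,45); plan(ax+[0,0,dz]+.062*R2[:,2],R2,n,ax+.062*R[:,2],R)
from sim import go
q=S["joint_positions"]
for phi,b in((-27,-.028),(-27,.062),(0,.062),(27,.062),(27,-.04),(-27,-.04),(-27,.062),(27,.062)):
  r=tool(phi,45); q,a,c=go(q,ax+b*r[:,2],r,10); print(phi,b,q.round(2),round(a,4))
```

```text
t11.73 [ 0.6529 -0.0442  0.0955] tilt 49.9 phi -35.0 roll -0.1 F [-5.6  0.7 11.8] w -0.0001 [ 0.45  1.03 -1.17  2.31  1.99  1.6  -0.93]
4 rows [-0.01  -0.    -0.133  0.     0.     0.   ] 
5 rows [ 0.007 -0.006  0.067 -0.013  0.011 -0.012] 
5 rows [-0.    0.    0.09  0.    0.    0.  ] 
8 rows [-0.     0.026 -0.002 -0.053  0.    -0.053] 
10 rows [-0.     0.021 -0.002 -0.042  0.    -0.042] 
-27 -0.028 [ 0.54  1.   -1.26  2.41  2.    1.47 -0.85] 0.0
-27 0.062 [ 0.56  1.12 -1.15  2.31  2.18  1.43 -0.78] 0.0001
0 0.062 [ 0.78  1.11 -1.14  2.37  2.46  1.05 -0.43] 0.0003
27 0.062 [ 0.95  1.06 -1.07  2.28  2.6   0.47 -0.07] 0.0004
27 -0.04 [ 1.12  0.89 -1.15  2.37  2.56  0.34 -0.08] 0.0002
-27 -0.04 [ 0.5   0.91 -1.2   2.43  1.98  1.39 -0.9 ] 0.0017
-27 0.062 [ 0.53  1.06 -1.07  2.31  2.18  1.36 -0.84] 0.0001
27 0.062 [ 0.92  1.02 -1.02  2.28  2.71  0.45 -0.19] 0.0017
```

Request:
{"name": "servo_tool", "arguments": {"increments": [[-0.01,0,-0.133,0,0,0,1],[-0.01,0,-0.133,0,0,0,-1],[-0.01,0,-0.133,0,0,0,-1],[-0.01,0,-0.133,0,0,0,-1],[0,0,0,0,0,0,-1]]}}

```text
time_s: 12.15
tcp_pos: [0.5901, 0.0033, 0.1714]
orientation: [[-0.531, 0.567, 0.63], [0.368, 0.824, -0.431], [-0.763, 0.003, -0.647]]
force: [0.5, 0.1, 0.4]
width: 0.048
finger_force: 0.0
```

Request:
{"name": "servo_tool", "arguments": {"increments": [[0.007,-0.006,0.067,-0.013,0.011,-0.012,-1],[0.007,-0.006,0.067,-0.013,0.011,-0.012,-1],[0.007,-0.006,0.067,-0.013,0.011,-0.012,-1],[0.007,-0.006,0.067,-0.013,0.011,-0.012,-1],[0.007,-0.006,0.067,-0.013,0.011,-0.012,-1]]}}

```text
time_s: 12.57
tcp_pos: [0.6255, -0.0303, 0.1159]
orientation: [[-0.637, 0.453, 0.624], [0.322, 0.892, -0.318], [-0.701, -0.001, -0.714]]
force: [1.2, -0.3, -0.4]
width: 0.0859
finger_force: 0.0
```

Run:
```python
from h import *
st(); ax=np.array([.643,-.038,.100]); R=tool(-27,45); plan(ax+.062*R[:,2],R,5)
```

```text
t12.57 [ 0.6255 -0.0303  0.1159] tilt 44.5 phi -27.0 roll -0.1 F [ 1.2 -0.3 -0.4] w 0.0859 [ 0.52  0.91 -1.2   2.37  1.95  1.38 -0.82]
5 rows [-0.003  0.001  0.087  0.    -0.001  0.   ]
```

Request:
{"name": "servo_tool", "arguments": {"increments": [[-0.003,0.001,0.087,0,0,0,-1],[-0.003,0.001,0.087,0,0,0,-1],[-0.003,0.001,0.087,0,0,0,-1],[-0.003,0.001,0.087,0,0,0,-1],[-0.003,0.001,0.087,0,0,0,-1]]}}

```text
time_s: 12.98
tcp_pos: [0.6823, -0.0584, 0.0554]
orientation: [[-0.636, 0.455, 0.624], [0.323, 0.891, -0.319], [-0.701, -0.001, -0.713]]
force: [-0.2, 0.1, 0.7]
width: 0.0852
finger_force: 0.0
```

Run:
```python
from h import *
st(); ax=np.array([.643,-.038,.100]); R=tool(-27,45); plan(ax+.062*R[:,2],R,1)
s=ctrl.camera("side");t=ctrl.camera("top")
S=ctrl.state();P=S["tcp_pos"]-.062*S["orientation"][:,2]
u=proj("side",P);v=proj("top",P);print(P,u,v)
a=cv2.resize(s[190:330,280:380],None,fx=4,fy=4,interpolation=cv2.INTER_CUBIC);b=cv2.resize(t[180:260,260:360],None,fx=4,fy=4,interpolation=cv2.INTER_CUBIC)
cv2.drawMarker(a,tuple(int(x) for x in (u-[280,190])*4),(0,0,255),0,12);cv2.drawMarker(b,tuple(int(x) for x in (v-[260,180])*4),(0,0,255),0,12)
o=np.zeros((560,800,3),np.uint8);o[:,:400]=a;o[:320,400:]=b
cv2.imwrite("pics/p5.png",o)
```

```text
t12.98 [ 0.6823 -0.0584  0.0554] tilt 44.5 phi -27.1 roll -0.1 F [-0.2  0.1  0.7] w 0.0852 [ 0.54  1.03 -1.1   2.27  2.1   1.35 -0.76]
1 rows [-0.001  0.002 -0.004 -0.001 -0.006  0.   ] 
[ 0.6436682  -0.04003896  0.09852347] [334.6190068  264.77459551] [315.76240534 223.14777531]
```

View pics/p5.png

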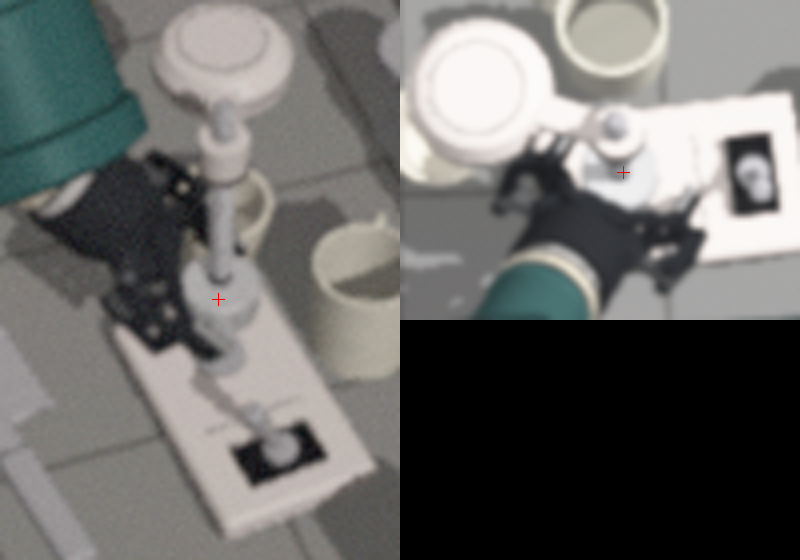

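The open fingers straddle the collar: left tip near (545,145), right tip near (715,180), with the collar centre at (620,172) in the top crop. I'll close on it.

Request:
{"name": "servo_tool", "arguments": {"increments": [[0,0,0,0,0,0,0],[0,0,0,0,0,0,1],[0,0,0,0,0,0,1],[0,0,0,0,0,0,1],[0,0,0,0,0,0,1]]}}

```text
time_s: 13.5
tcp_pos: [0.6814, -0.0557, 0.058]
orientation: [[-0.636, 0.451, 0.626], [0.322, 0.893, -0.316], [-0.702, 0.0, -0.713]]
force: [-2.7, 0.9, 1.8]
width: 0.0542
finger_force: 63.1
```

Run:
```python
from h import *
st(); print(ctrl.state()["finger_force"],ctrl.state()["wrist_torque"])
```

```text
t13.50 [ 0.6814 -0.0557  0.058 ] tilt 44.5 phi -26.8 roll 0.0 F [-2.7  0.9  1.8] w 0.0542 [ 0.54  1.03 -1.1   2.27  2.1   1.35 -0.77]
63.09823751449585 [0.56599153 0.75423318 0.12974984]
```

```bash
cat >> h.py <<'E'
AX=np.array([.6437,-.0366])
def orbit(deg,n,dz,ax=AX):
    s=ctrl.state(); Z=Ro.from_euler("z",deg,degrees=True).as_matrix(); c=np.r_[ax,0]; plan(c+Z@(s["tcp_pos"]-c)+[0,0,dz],Z@s["orientation"],n)
E
python3 - <<'E'
from h import *
orbit(54,10,.003); orbit(54,9,.003)
E
```

```text
10 rows [-0.     0.02  -0.002 -0.042  0.    -0.043] 
9 rows [-0.     0.022 -0.002 -0.047  0.    -0.048]
```

Request:
{"name": "servo_tool", "arguments": {"increments": [[0,0.02,-0.002,-0.042,0,-0.043,1],[0,0.02,-0.002,-0.042,0,-0.043,1],[0,0.02,-0.002,-0.042,0,-0.043,1],[0,0.02,-0.002,-0.042,0,-0.043,1],[0,0.02,-0.002,-0.042,0,-0.043,1]]}}

```text
time_s: 13.92
tcp_pos: [0.6859, -0.0366, 0.0596]
orientation: [[-0.712, -0.008, 0.702], [-0.007, 1.0, 0.004], [-0.702, -0.002, -0.712]]
force: [1.4, 1.2, -1.2]
width: 0.0547
finger_force: 63.7
```

Run:
```python
from h import *
st(); s=ctrl.state(); print(s["finger_force"],s["wrist_torque"].round(2))
```

```text
t13.92 [ 0.6859 -0.0366  0.0596] tilt 44.6 phi 0.3 roll -0.1 F [ 1.4  1.2 -1.2] w 0.0547 [ 0.74  1.01 -1.09  2.32  2.4   0.98 -0.44]
63.72692584991455 [0.34 0.58 0.08]
```

Request:
{"name": "servo_tool", "arguments": {"increments": [[0,0.02,-0.002,-0.042,0,-0.043,1],[0,0.02,-0.002,-0.042,0,-0.043,1],[0,0.02,-0.002,-0.042,0,-0.043,1],[0,0.02,-0.002,-0.042,0,-0.043,1],[0,0.02,-0.002,-0.042,0,-0.043,1]]}}

```text
time_s: 14.33
tcp_pos: [0.6812, -0.0177, 0.0612]
orientation: [[-0.631, -0.461, 0.624], [-0.331, 0.888, 0.321], [-0.701, -0.004, -0.713]]
force: [6.2, 5.0, -3.3]
width: 0.0547
finger_force: 64.6
```

Request:
{"name": "servo_tool", "arguments": {"increments": [[0,0,0,0,0,0,1],[0,0,0,0,0,0,1],[0,0,0,0,0,0,-1],[0,0,0,0,0,0,-1],[0,0,0,0,0,0,-1]]}}

```text
time_s: 14.75
tcp_pos: [0.6809, -0.0191, 0.0598]
orientation: [[-0.635, -0.455, 0.624], [-0.328, 0.89, 0.315], [-0.7, -0.005, -0.715]]
force: [-0.0, 0.3, 0.2]
width: 0.0856
finger_force: 0.0
```

Run:
```python
from h import *
st(); s=ctrl.state(); print(s["finger_force"],s["wrist_torque"].round(2)); orbit(-54,10,.0)
```

```text
t14.75 [ 0.6809 -0.0191  0.0598] tilt 44.4 phi 26.8 roll -0.3 F [-0.   0.3  0.2] w 0.0856 [ 0.89  0.99 -1.04  2.24  2.57  0.45 -0.1 ]
0.0 [-0.33  0.65  0.02]
10 rows [ 0.001 -0.019 -0.001  0.042  0.     0.043]
```

Request:
{"name": "servo_tool", "arguments": {"increments": [[0.001,-0.019,-0.001,0.042,0,0.043,-1],[0.001,-0.019,-0.001,0.042,0,0.043,-1],[0.001,-0.019,-0.001,0.042,0,0.043,-1],[0.001,-0.019,-0.001,0.042,0,0.043,-1],[0.001,-0.019,-0.001,0.042,0,0.043,-1]]}}

```text
time_s: 15.17
tcp_pos: [0.6841, -0.0381, 0.0598]
orientation: [[-0.714, 0.004, 0.701], [0.0, 1.0, -0.005], [-0.701, -0.003, -0.714]]
force: [0.2, 0.2, 0.6]
width: 0.0855
finger_force: 0.0
```

Request:
{"name": "servo_tool", "arguments": {"increments": [[0.001,-0.019,-0.001,0.042,0,0.043,-1],[0.001,-0.019,-0.001,0.042,0,0.043,-1],[0.001,-0.019,-0.001,0.042,0,0.043,-1],[0.001,-0.019,-0.001,0.042,0,0.043,-1],[0.001,-0.019,-0.001,0.042,0,0.043,-1]]}}

```text
time_s: 15.58
tcp_pos: [0.6793, -0.0555, 0.0601]
orientation: [[-0.634, 0.457, 0.623], [0.324, 0.889, -0.322], [-0.702, -0.002, -0.712]]
force: [0.5, -0.1, 0.3]
width: 0.0854
finger_force: 0.0
```

Request:
{"name": "servo_tool", "arguments": {"increments": [[0,0,0,0,0,0,-1],[0,0,0,0,0,0,1],[0,0,0,0,0,0,1],[0,0,0,0,0,0,1],[0,0,0,0,0,0,1]]}}

```text
time_s: 16.0
tcp_pos: [0.6796, -0.0548, 0.0602]
orientation: [[-0.636, 0.451, 0.626], [0.322, 0.892, -0.316], [-0.701, 0.001, -0.713]]
force: [-0.9, 2.9, 1.4]
width: 0.055
finger_force: 62.8
```

Run:
```python
from h import *
st(); s=ctrl.state(); print(s["finger_force"],s["wrist_torque"].round(2)); orbit(54,10,.003)
```

```text
t16.00 [ 0.6796 -0.0548  0.0602] tilt 44.5 phi -26.8 roll 0.0 F [-0.9  2.9  1.4] w 0.0550 [ 0.54  1.03 -1.12  2.28  2.09  1.36 -0.76]
62.79688596725464 [0.81 0.63 0.34]
10 rows [-0.     0.019 -0.002 -0.042  0.    -0.043]
```

Request:
{"name": "servo_tool", "arguments": {"increments": [[0,0.019,-0.002,-0.042,0,-0.043,1],[0,0.019,-0.002,-0.042,0,-0.043,1],[0,0.019,-0.002,-0.042,0,-0.043,1],[0,0.019,-0.002,-0.042,0,-0.043,1],[0,0.019,-0.002,-0.042,0,-0.043,1]]}}

```text
time_s: 16.42
tcp_pos: [0.6838, -0.0367, 0.0619]
orientation: [[-0.713, -0.007, 0.702], [-0.006, 1.0, 0.003], [-0.702, -0.002, -0.713]]
force: [5.1, 2.9, -3.5]
width: 0.0546
finger_force: 64.0
```

Request:
{"name": "servo_tool", "arguments": {"increments": [[0,0.019,-0.002,-0.042,0,-0.043,1],[0,0.019,-0.002,-0.042,0,-0.043,1],[0,0.019,-0.002,-0.042,0,-0.043,1],[0,0.019,-0.002,-0.042,0,-0.043,1],[0,0.019,-0.002,-0.042,0,-0.043,1]]}}

```text
time_s: 16.83
tcp_pos: [0.6794, -0.0188, 0.0635]
orientation: [[-0.632, -0.46, 0.624], [-0.329, 0.888, 0.321], [-0.701, -0.003, -0.713]]
force: [9.3, 7.4, -6.0]
width: 0.0547
finger_force: 65.5
```

Request:
{"name": "servo_tool", "arguments": {"increments": [[0,0,0,0,0,0,1],[0,0,0,0,0,0,1],[0,0,0,0,0,0,1],[0,0,0,0,0,0,1],[0,0,0,0,0,0,1]]}}

```text
time_s: 17.25
tcp_pos: [0.6795, -0.0189, 0.0633]
orientation: [[-0.634, -0.456, 0.625], [-0.328, 0.89, 0.317], [-0.701, -0.004, -0.713]]
force: [4.2, 3.7, -1.6]
width: 0.0543
finger_force: 67.7
```

Run:
```python
from h import *
st(); s=ctrl.state(); print(s["finger_force"],s["wrist_torque"].round(2))
```

```text
t17.25 [ 0.6795 -0.0189  0.0633] tilt 44.5 phi 26.9 roll -0.2 F [ 4.2  3.7 -1.6] w 0.0543 [ 0.9   0.99 -1.05  2.25  2.55  0.46 -0.08]
67.68316984176636 [0.22 0.46 0.31]
```

Request:
{"name": "servo_tool", "arguments": {"increments": [[0,0,0,0,0,0,-1],[0,0,0,0,0,0,-1],[0,0,0,0,0,0,-1],[0,0,0,0,0,0,-1],[0,0,-0.03,0,0,0,-1]]}}

```text
time_s: 17.67
tcp_pos: [0.6752, -0.0209, 0.0667]
orientation: [[-0.635, -0.455, 0.624], [-0.328, 0.89, 0.316], [-0.7, -0.003, -0.715]]
force: [0.8, -0.6, -0.0]
width: 0.0849
finger_force: 0.0
```

Request:
{"name": "servo_tool", "arguments": {"increments": [[0,0,-0.12,0,0,0,-1],[0,0,-0.12,0,0,0,-1],[0,0,-0.12,0,0,0,-1],[0,0,-0.12,0,0,0,0],[0,0,-0.05,0,0,0,1]]}}

```text
time_s: 18.08
tcp_pos: [0.6071, -0.0548, 0.1441]
orientation: [[-0.634, -0.456, 0.624], [-0.329, 0.89, 0.315], [-0.699, -0.006, -0.715]]
force: [-0.4, 0.7, -0.1]
width: 0.0637
finger_force: 0.0
```

Run:
```python
from h import *
st()
R=tool(-35,50); u=np.array([np.cos(np.radians(-35)),np.sin(np.radians(-35))])
P=np.r_[AX+.011*u,.107]; A=P-.075*R[:,2]
plan(A,R,10); plan(P,R,4,A,R)
plan(A,R,11); print(A,P)
```

```text
t18.08 [ 0.6071 -0.0548  0.1441] tilt 44.4 phi 26.8 roll -0.3 F [-0.4  0.7 -0.1] w 0.0637 [ 1.09  0.79 -1.14  2.34  2.51  0.3  -0.1 ]
10 rows [-0.004  0.023 -0.005  0.05  -0.005  0.047] 
4 rows [ 0.    -0.     0.094  0.     0.     0.   ] 
11 rows [-0.003  0.021 -0.004  0.046 -0.005  0.043] 
[ 0.60564766 -0.00995546  0.15520907] [ 0.65271067 -0.04290934  0.107     ]
```

Request:
{"name": "servo_tool", "arguments": {"increments": [[-0.004,0.023,-0.005,0.05,-0.005,0.047,1],[-0.004,0.023,-0.005,0.05,-0.005,0.047,1],[-0.004,0.023,-0.005,0.05,-0.005,0.047,1],[-0.004,0.023,-0.005,0.05,-0.005,0.047,1],[-0.004,0.023,-0.005,0.05,-0.005,0.047,1]]}}

```text
time_s: 18.5
tcp_pos: [0.6014, -0.0331, 0.149]
orientation: [[-0.681, 0.071, 0.729], [0.038, 0.997, -0.062], [-0.732, -0.015, -0.682]]
force: [0.3, 1.0, -0.7]
width: 0.0007
finger_force: 0.0
```

Request:
{"name": "servo_tool", "arguments": {"increments": [[-0.004,0.023,-0.005,0.05,-0.005,0.047,1],[-0.004,0.023,-0.005,0.05,-0.005,0.047,1],[-0.004,0.023,-0.005,0.05,-0.005,0.047,1],[-0.004,0.023,-0.005,0.05,-0.005,0.047,1],[-0.004,0.023,-0.005,0.05,-0.005,0.047,1]]}}

```text
time_s: 18.92
tcp_pos: [0.6072, -0.0087, 0.1551]
orientation: [[-0.533, 0.57, 0.625], [0.37, 0.821, -0.434], [-0.761, -0.0, -0.649]]
force: [1.3, -0.1, 0.1]
width: 0.0003
finger_force: 0.0
```

Run:
```python
from h import *
st()
R=tool(-35,50)
plan([.6527,-.0429,.107],R,4)
```

```text
t18.92 [ 0.6072 -0.0087  0.1551] tilt 49.5 phi -34.8 roll -0.0 F [ 1.3 -0.1  0.1] w 0.0003 [ 0.35  0.83 -1.16  2.37  1.8   1.5  -1.  ]
4 rows [-0.    -0.003  0.093  0.    -0.001  0.   ]
```

Request:
{"name": "servo_tool", "arguments": {"increments": [[0,-0.003,0.093,0,0,0,1],[0,-0.003,0.093,0,0,0,1],[0,-0.003,0.093,0,0,0,1],[0,-0.003,0.08,0,0,0,1],[0,0,0,0,0,0,1]]}}

```text
time_s: 19.33
tcp_pos: [0.6518, -0.0455, 0.1062]
orientation: [[-0.534, 0.572, 0.623], [0.371, 0.82, -0.436], [-0.76, -0.002, -0.65]]
force: [0.1, -0.5, -0.4]
width: -0.0001
finger_force: 0.0
```

Request:
{"name": "servo_tool", "arguments": {"increments": [[0.0039,0,0.0032,0,0,0,1],[0.0039,0,0.0032,0,0,0,1],[0.0039,0,0.0032,0,0,0,1],[0.0039,0,0.0032,0,0,0,1],[0,0,0,0,0,0,1]]}}

```text
time_s: 19.75
tcp_pos: [0.6513, -0.0422, 0.105]
orientation: [[-0.534, 0.567, 0.627], [0.369, 0.824, -0.431], [-0.761, 0.001, -0.649]]
force: [0.6, -0.3, -0.4]
width: 0.0005
finger_force: 0.0
```

Request:
{"name": "servo_tool", "arguments": {"increments": [[0.003,0,0.0024,0,0,0,1],[0.003,0,0.0024,0,0,0,1],[0.003,0,0.0024,0,0,0,1],[0.003,0,0.0024,0,0,0,1],[0,0,0,0,0,0,1]]}}

```text
time_s: 20.17
tcp_pos: [0.6514, -0.0428, 0.1019]
orientation: [[-0.533, 0.568, 0.627], [0.368, 0.823, -0.432], [-0.762, 0.001, -0.648]]
force: [-0.7, 0.5, 2.6]
width: -0.0001
finger_force: 1.4
```

Request:
{"name": "servo_tool", "arguments": {"increments": [[0.002,0,0.0016,0,0,0,1],[0.002,0,0.0016,0,0,0,1],[0.002,0,0.0016,0,0,0,1],[0.002,0,0.0016,0,0,0,1],[0,0,0,0,0,0,1]]}}

```text
time_s: 20.58
tcp_pos: [0.6517, -0.0427, 0.1015]
orientation: [[-0.531, 0.568, 0.629], [0.367, 0.823, -0.433], [-0.764, 0.001, -0.646]]
force: [-4.5, 0.6, 10.7]
width: -0.0003
finger_force: 4.9
```

Contact came at TCP z 0.1017, against 0.0116 on the 30 mm base, so the collar top is at about 120.0 mm. Now I'll retreat and go above the lamp head.

Request:
{"name": "servo_tool", "arguments": {"increments": [[-0.01,0,-0.12,0,0,0,1],[-0.01,0,-0.12,0,0,0,1],[-0.01,0,-0.12,0,0,0,1],[-0.01,0,-0.12,0,0,0,1],[0,0,-0.06,0,0,0,1]]}}

```text
time_s: 21.0
tcp_pos: [0.5872, 0.0027, 0.1771]
orientation: [[-0.534, 0.566, 0.628], [0.369, 0.824, -0.429], [-0.761, 0.002, -0.649]]
force: [0.2, -0.1, 0.8]
width: -0.0
finger_force: 0.0
```

Run:
```python
from h import *
from sim import go
st(); s=ctrl.state()
for z in(.245,.255,.265): print(ray("top",280,202.5,z).round(4), ray("side",280+222/4,190+42/4,z).round(4))
R=tool(-40,20); A=np.array([.60,.04,.30]); B=np.array([.686,.045,.27])
plan(A,R,7); plan(B,R,5,A,R)
q,a,b=go(s["joint_positions"],A,R,10);print(q.round(2),a);q,a,b=go(q,B,R,10);print(q.round(2),a);q,a,b=go(q,B-[0,0,.155],R,10);print(q.round(2),a)
```

```text
t21.00 [0.5872 0.0027 0.1771] tilt 49.5 phi -34.4 roll 0.1 F [ 0.2 -0.1  0.8] w -0.0000 [ 0.34  0.77 -1.19  2.39  1.73  1.48 -1.01]
[0.6742 0.051  0.245 ] [0.68  0.06  0.245]
[0.672  0.0503 0.255 ] [0.6763 0.0501 0.255 ]
[0.6698 0.0497 0.265 ] [0.6725 0.0401 0.265 ]
7 rows [-0.046  0.028 -0.076  0.005  0.047  0.007] 
5 rows [-0.049  0.059  0.05   0.     0.     0.   ] 
[ 0.62  0.47 -1.27  1.96  0.9   1.09 -0.17] 0.0010783243064406577
[ 0.48  0.61 -1.15  1.82  1.01  1.14 -0.17] 0.00011092162190536918
[ 0.37  0.78 -0.98  1.95  1.26  0.98 -0.43] 0.0002983084199556806
```

Request:
{"name": "servo_tool", "arguments": {"increments": [[-0.046,0.028,-0.076,0.005,0.047,0.007,1],[-0.046,0.028,-0.076,0.005,0.047,0.007,1],[-0.046,0.028,-0.076,0.005,0.047,0.007,1],[-0.046,0.028,-0.076,0.005,0.047,0.007,1],[-0.046,0.028,-0.076,0.005,0.047,0.007,1]]}}

```text
time_s: 21.42
tcp_pos: [0.5916, 0.0332, 0.2644]
orientation: [[-0.689, 0.621, 0.374], [0.549, 0.784, -0.289], [-0.473, 0.006, -0.881]]
force: [-0.2, 0.1, -0.3]
width: -0.0001
finger_force: 0.0
```

Request:
{"name": "servo_tool", "arguments": {"increments": [[-0.046,0.028,-0.076,0.005,0.047,0.007,1],[-0.046,0.028,-0.076,0.005,0.047,0.007,1],[0,0,0,0,0,0,1],[0,0,0,0,0,0,1],[0,0,0,0,0,0,1]]}}

```text
time_s: 21.83
tcp_pos: [0.6001, 0.0383, 0.297]
orientation: [[-0.721, 0.642, 0.259], [0.603, 0.767, -0.22], [-0.34, -0.003, -0.94]]
force: [-0.2, 0.5, 0.5]
width: -0.0001
finger_force: 0.0
```

Run:
```python
from h import *
st(); R=tool(-40,20); B=np.array([.684,.043,.26]); plan(B,R,5)
B2=np.array([.684,.043,.24]);plan(B2,R,1,B,R)
```

```text
t21.83 [0.6001 0.0383 0.297 ] tilt 19.9 phi -40.4 roll -0.1 F [-0.2  0.5  0.5] w -0.0001 [ 0.59  0.48 -1.23  1.94  0.9   1.12 -0.15]
5 rows [-0.045  0.058  0.056 -0.    -0.     0.   ] 
1 rows [0.034 0.    0.094 0.    0.    0.   ]
```

Request:
{"name": "servo_tool", "arguments": {"increments": [[-0.045,0.058,0.056,0,0,0,1],[-0.045,0.058,0.056,0,0,0,1],[-0.045,0.058,0.056,0,0,0,1],[-0.045,0.058,0.056,0,0,0,1],[-0.045,0.058,0.056,0,0,0,1]]}}

```text
time_s: 22.25
tcp_pos: [0.6841, 0.0442, 0.258]
orientation: [[-0.724, 0.64, 0.258], [0.601, 0.768, -0.22], [-0.339, -0.004, -0.941]]
force: [0.7, -0.4, 0.4]
width: -0.0
finger_force: 0.0
```

Request:
{"name": "servo_tool", "arguments": {"increments": [[0.014,0,0.038,0,0,0,1],[0.014,0,0.038,0,0,0,1],[0.007,0,0.019,0,0,0,1],[0.007,0,0.019,0,0,0,1],[0,0,0,0,0,0,1]]}}

```text
time_s: 22.67
tcp_pos: [0.6837, 0.0437, 0.2353]
orientation: [[-0.722, 0.641, 0.259], [0.602, 0.767, -0.22], [-0.34, -0.003, -0.941]]
force: [0.1, -0.6, 1.1]
width: 0.0001
finger_force: 0.0
```

Run:
```python
from h import *
st(); R=tool(-40,20); plan([.684,.043,.215],R,5)
```

```text
t22.67 [0.6837 0.0437 0.2353] tilt 19.9 phi -40.4 roll -0.2 F [ 0.1 -0.6  1.1] w 0.0001 [ 0.45  0.64 -1.1   1.84  1.04  1.12 -0.2 ]
5 rows [ 0.006 -0.     0.019 -0.    -0.     0.   ]
```

Request:
{"name": "servo_tool", "arguments": {"increments": [[0.007,0,0.019,0,0,0,1],[0.007,0,0.019,0,0,0,1],[0.007,0,0.019,0,0,0,1],[0.007,0,0.019,0,0,0,1],[0.007,0,0.019,0,0,0,1]]}}

```text
time_s: 23.08
tcp_pos: [0.6854, 0.0438, 0.2164]
orientation: [[-0.72, 0.643, 0.261], [0.604, 0.766, -0.22], [-0.341, -0.001, -0.94]]
force: [-0.6, 0.1, 3.7]
width: -0.0002
finger_force: 1.3
```

Request:
{"name": "servo_tool", "arguments": {"increments": [[0.007,0,0.019,0,0,0,1],[0.007,0,0.019,0,0,0,1],[0.007,0,0.019,0,0,0,1],[0.007,0,0.019,0,0,0,1],[0.007,0,0.019,0,0,0,1]]}}

```text
time_s: 23.5
tcp_pos: [0.6853, 0.0438, 0.1957]
orientation: [[-0.721, 0.642, 0.261], [0.604, 0.766, -0.219], [-0.341, -0.001, -0.94]]
force: [-0.8, -1.0, 3.3]
width: 0.0002
finger_force: 1.3
```

Run:
```python
from h import *
st(); R=tool(-40,20); plan([.684,.043,.135],R,10)
```

```text
t23.50 [0.6853 0.0438 0.1957] tilt 19.9 phi -40.1 roll -0.0 F [-0.8 -1.   3.3] w 0.0002 [ 0.43  0.69 -1.06  1.87  1.1   1.08 -0.27]
10 rows [ 0.011 -0.001  0.028 -0.    -0.     0.   ]
```

Pushing with about 3.5 N, and the head is sliding. Continuing down.

Request:
{"name": "servo_tool", "arguments": {"increments": [[0.01,0,0.028,0,0,0,1],[0.01,0,0.028,0,0,0,1],[0.01,0,0.028,0,0,0,1],[0.01,0,0.028,0,0,0,1],[0.01,0,0.028,0,0,0,1]]}}

```text
time_s: 23.92
tcp_pos: [0.6853, 0.0438, 0.1656]
orientation: [[-0.721, 0.642, 0.26], [0.604, 0.766, -0.219], [-0.34, -0.001, -0.94]]
force: [-0.3, -0.4, 1.3]
width: -0.0002
finger_force: 1.4
```

Request:
{"name": "servo_tool", "arguments": {"increments": [[0.01,0,0.028,0,0,0,1],[0.01,0,0.028,0,0,0,1],[0.01,0,0.028,0,0,0,1],[0.01,0,0.028,0,0,0,1],[0.003,0,0.01,0,0,0,1]]}}

```text
time_s: 24.33
tcp_pos: [0.6852, 0.0438, 0.1392]
orientation: [[-0.721, 0.642, 0.26], [0.604, 0.767, -0.219], [-0.34, -0.001, -0.941]]
force: [-0.8, -0.0, 2.8]
width: 0.0001
finger_force: 1.2
```

Run:
```python
from h import *
st(); R=tool(-40,20); plan([.684,.043,.118],R,10)
```

```text
t24.33 [0.6852 0.0438 0.1392] tilt 19.9 phi -40.1 roll -0.0 F [-0.8 -0.   2.8] w 0.0001 [ 0.39  0.75 -1.01  1.91  1.19  1.03 -0.36]
10 rows [ 0.004 -0.001  0.01  -0.    -0.     0.   ]
```

Request:
{"name": "servo_tool", "arguments": {"increments": [[0.005,0,0.014,0,0,0,1],[0.005,0,0.014,0,0,0,1],[0.005,0,0.014,0,0,0,1],[0.005,0,0.014,0,0,0,1],[0.003,0,0.009,0,0,0,1]]}}

```text
time_s: 24.75
tcp_pos: [0.6853, 0.0438, 0.1262]
orientation: [[-0.721, 0.642, 0.26], [0.604, 0.767, -0.219], [-0.34, -0.001, -0.94]]
force: [-0.6, -0.9, 2.2]
width: -0.0002
finger_force: 1.2
```

Request:
{"name": "servo_tool", "arguments": {"increments": [[0.0017,0,0.0047,0,0,0,1],[0.0017,0,0.0047,0,0,0,1],[0.0017,0,0.0047,0,0,0,1],[0.0017,0,0.0047,0,0,0,1],[0.0017,0,0.0047,0,0,0,1]]}}

```text
time_s: 25.17
tcp_pos: [0.6853, 0.0438, 0.1215]
orientation: [[-0.721, 0.642, 0.26], [0.604, 0.766, -0.219], [-0.34, -0.001, -0.94]]
force: [-1.2, 0.3, 2.6]
width: -0.0003
finger_force: 1.1
```

Request:
{"name": "servo_tool", "arguments": {"increments": [[0.0017,0,0.0047,0,0,0,1],[0.0017,0,0.0047,0,0,0,1],[0.0017,0,0.0047,0,0,0,1],[0.0017,0,0.0047,0,0,0,1],[0,0,0,0,0,0,1]]}}

```text
time_s: 25.58
tcp_pos: [0.6854, 0.0437, 0.1173]
orientation: [[-0.721, 0.642, 0.26], [0.604, 0.766, -0.219], [-0.34, -0.001, -0.94]]
force: [-1.1, 1.5, 1.6]
width: -0.0003
finger_force: 0.6
```

Request:
{"name": "servo_tool", "arguments": {"increments": [[0.0012,0,0.0033,0,0,0,1],[0.0012,0,0.0033,0,0,0,1],[0.0012,0,0.0033,0,0,0,1],[0.0012,0,0.0033,0,0,0,1],[0,0,0,0,0,0,1]]}}

```text
time_s: 26.0
tcp_pos: [0.6855, 0.0437, 0.1163]
orientation: [[-0.72, 0.642, 0.262], [0.603, 0.766, -0.221], [-0.342, -0.001, -0.94]]
force: [-4.4, -0.5, 9.4]
width: -0.0003
finger_force: 4.7
```

Request:
{"name": "servo_tool", "arguments": {"increments": [[0.0012,0,0.0033,0,0,0,1],[0.0012,0,0.0033,0,0,0,1],[0,0,0,0,0,0,1],[0,0,0,0,0,0,1],[0,0,0,0,0,0,1]]}}

```text
time_s: 26.42
tcp_pos: [0.6856, 0.0438, 0.1159]
orientation: [[-0.72, 0.642, 0.262], [0.603, 0.766, -0.222], [-0.343, -0.001, -0.939]]
force: [-6.5, -0.7, 13.6]
width: 0.0003
finger_force: 7.1
```

Request:
{"name": "servo_tool", "arguments": {"increments": [[-0.03,0,-0.08,0,0,0,1],[-0.06,0,-0.16,0,0,0,1],[-0.06,0,-0.16,0,0,0,1],[-0.06,0,-0.16,0,0,0,1],[-0.06,0,-0.16,0,0,0,1]]}}

```text
time_s: 26.83
tcp_pos: [0.6868, 0.0419, 0.2682]
orientation: [[-0.721, 0.643, 0.26], [0.604, 0.766, -0.22], [-0.34, -0.001, -0.94]]
force: [0.2, 1.1, -0.5]
width: 0.0
finger_force: 0.0
```

Run:
```python
from h import *
st()
a=0.095; p=(*AX,a); tip=L(p,(-.027,-.098,.096)); far=L(p,(.027,-.098,.096)); print(tip.round(4),far.round(4))
c=cv2.resize(ctrl.camera("side")[190:330,280:380],None,fx=4,fy=4,interpolation=cv2.INTER_CUBIC)
u=proj("side",tip);cv2.drawMarker(c,tuple(int(x) for x in (u-[280,190])*4),(0,0,255),0,8)
cv2.imwrite("pics/p6.png",c)
from sim import go
q=ctrl.state()["joint_positions"]
for phi,tilt in((0,30),(-20,30),(-20,45),(5,45)):
  R=tool(phi,tilt); qq=q; o=[]
  for T in([.52,-.02,.30],tip-[.06,0,-.05],tip-[.035,0,0],far+[0.005,0,0]):
    qq,x,y=go(qq,np.array(T)+.0365*R[:,2],R,10); o+=[round(x,3)]
  print(phi,tilt,qq.round(2),o)
```

```text
t26.83 [0.6868 0.0419 0.2682] tilt 19.9 phi -40.2 roll -0.1 F [ 0.2  1.1 -0.5] w 0.0000 [ 0.47  0.61 -1.12  1.8   0.99  1.16 -0.14]
[ 0.6261 -0.1367  0.096 ] [ 0.6799 -0.1316  0.096 ]
0 30 [ 0.67  0.73 -0.68  2.13  2.01  0.32 -0.13] [np.float64(0.004), np.float64(0.001), np.float64(0.0), np.float64(0.0)]
-20 30 [ 0.67  0.8  -0.85  2.13  1.87  0.67 -0.35] [np.float64(0.001), np.float64(0.0), np.float64(0.0), np.float64(0.0)]
-20 45 [ 0.81  1.1  -1.16  2.28  2.29  1.19 -0.53] [np.float64(0.003), np.float64(0.01), np.float64(0.0), np.float64(0.0)]
5 45 [ 0.88  0.91 -0.9   2.27  2.71  0.59 -0.54] [np.float64(0.005), np.float64(0.001), np.float64(0.0), np.float64(0.0)]
```

View pics/p6.png

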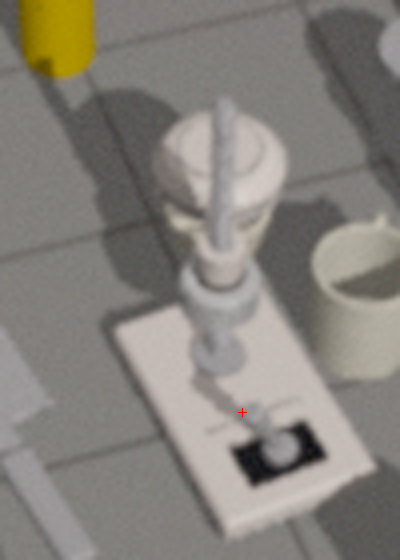

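The picture shows the lamp head down, with its sleeve on the collar at (220,275). The lever tip is at about (255,410), some 13 crop pixels right of my prediction. I'll re-triangulate the tip.

Run:
```python
from h import *
from sim import go
f=lambda X:np.r_[proj("top",X)-[350,227],proj("side",X)-[343.75,292.5]]
r=least_squares(f,[.62,-.14,.09]);print(r.x.round(4),r.fun.round(1), ray("top",350,227,.09).round(4), ray("side",343.75,292.5,.09).round(4))
R=tool(-5,30); o=.0365*R[:,2]; s=ctrl.state()
A=np.array([.53,-.03,.29])+o; B=np.array([.58,-.142,.12])+o; C=np.array([.59,-.142,.085])+o
plan(A,R,6); plan(B,R,6,A,R); plan(C,R,2,B,R)
q=s["joint_positions"]
for T in(A,B,C,C+[.09,.009,0]): q,x,y=go(q,T,R,10); print(q.round(2),round(x,3))
print((R.T@[.0995,.0095,0]/.2).round(3))
```

```text
[ 0.6329 -0.1371  0.0958] [ 0.1 -0.7 -0.7  0.2] [ 0.6318 -0.1371  0.09  ] [ 0.6365 -0.1332  0.09  ]
6 rows [ 0.08  -0.11  -0.021 -0.027 -0.017 -0.059] 
6 rows [ 0.028 -0.089  0.148  0.     0.     0.   ] 
2 rows [0.022 0.002 0.088 0.    0.    0.   ] 
[ 1.04  0.25 -1.25  2.33  1.06  0.38  0.41] 0.001
[ 0.88  0.69 -0.9   2.34  2.09  0.48 -0.27] 0.0
[ 0.87  0.8  -0.9   2.33  2.17  0.56 -0.32] 0.0
[ 0.73  0.8  -0.81  2.15  1.99  0.48 -0.17] 0.0
[-0.426  0.091  0.246]
```

Request:
{"name": "servo_tool", "arguments": {"increments": [[0.08,-0.11,-0.021,-0.027,-0.017,-0.059,1],[0.08,-0.11,-0.021,-0.027,-0.017,-0.059,1],[0.08,-0.11,-0.021,-0.027,-0.017,-0.059,1],[0.08,-0.11,-0.021,-0.027,-0.017,-0.059,1],[0.08,-0.11,-0.021,-0.027,-0.017,-0.059,1]]}}

```text
time_s: 27.3
tcp_pos: [0.5623, -0.0142, 0.2536]
orientation: [[-0.869, 0.18, 0.46], [0.162, 0.984, -0.079], [-0.467, 0.005, -0.884]]
force: [1.1, -1.3, -0.2]
width: 0.0001
finger_force: 0.0
```

Request:
{"name": "servo_tool", "arguments": {"increments": [[0.08,-0.11,-0.021,-0.027,-0.017,-0.059,1],[0,0,0,0,0,0,1],[0,0,0,0,0,0,1],[0,0,0,0,0,0,1],[0,0,0,0,0,0,1]]}}

```text
time_s: 27.72
tcp_pos: [0.5458, -0.032, 0.2515]
orientation: [[-0.867, 0.085, 0.49], [0.075, 0.996, -0.042], [-0.492, 0.0, -0.871]]
force: [-0.2, -0.6, -0.7]
width: 0.0002
finger_force: 0.0
```

Run:
```python
from h import *
st(); R=tool(-5,30); o=.0365*R[:,2]; plan(np.array([.58,-.138,.12])+o,R,9)
```

```text
t27.72 [ 0.5458 -0.032   0.2515] tilt 29.5 phi -4.9 roll 0.0 F [-0.2 -0.6 -0.7] w 0.0002 [ 0.97  0.31 -1.24  2.3   1.14  0.47  0.33]
9 rows [ 0.015 -0.057  0.096  0.    -0.001  0.   ]
```

Request:
{"name": "servo_tool", "arguments": {"increments": [[0.015,-0.057,0.096,0,-0.001,0,1],[0.015,-0.057,0.096,0,-0.001,0,1],[0.015,-0.057,0.096,0,-0.001,0,1],[0.015,-0.057,0.096,0,-0.001,0,1],[0.015,-0.057,0.096,0,-0.001,0,1]]}}

```text
time_s: 28.13
tcp_pos: [0.5761, -0.0912, 0.1594]
orientation: [[-0.864, 0.083, 0.497], [0.072, 0.997, -0.042], [-0.499, -0.0, -0.867]]
force: [-0.9, -0.5, -0.4]
width: 0.0
finger_force: 0.0
```

Request:
{"name": "servo_tool", "arguments": {"increments": [[0.015,-0.057,0.096,0,-0.001,0,1],[0.015,-0.057,0.096,0,-0.001,0,1],[0.015,-0.057,0.096,0,-0.001,0,1],[0.015,-0.057,0.096,0,-0.001,0,1],[0,0,0,0,0,0,1]]}}

```text
time_s: 28.55
tcp_pos: [0.5986, -0.1425, 0.0832]
orientation: [[-0.863, 0.091, 0.497], [0.079, 0.996, -0.044], [-0.499, 0.001, -0.866]]
force: [0.0, -1.3, 0.0]
width: 0.0003
finger_force: 0.0
```

Run:
```python
from h import *
st(); R=tool(-5,30); o=.0365*R[:,2]; C=np.array([.592,-.139,.086])+o; plan(C,R,3); plan(C+[.04,.004,0],R,5,C,R);  print(C)
```

```text
t28.55 [ 0.5986 -0.1425  0.0832] tilt 30.0 phi -5.1 roll 0.1 F [ 0.  -1.3  0. ] w 0.0003 [ 0.89  0.73 -0.97  2.31  1.98  0.56 -0.18]
3 rows [ 0.008  0.005  0.051 -0.    -0.    -0.001] 
5 rows [-0.034  0.007  0.02   0.     0.     0.   ] 
[ 0.61018055 -0.14059059  0.05439007]
```

Request:
{"name": "servo_tool", "arguments": {"increments": [[0.008,0.005,0.051,0,0,0,1],[0.008,0.005,0.051,0,0,0,1],[0.008,0.005,0.051,0,0,0,1],[-0.034,0.007,0.02,0,0,0,1],[-0.034,0.007,0.02,0,0,0,1]]}}

```text
time_s: 28.97
tcp_pos: [0.626, -0.1356, 0.0587]
orientation: [[-0.861, 0.084, 0.501], [0.073, 0.996, -0.042], [-0.503, 0.0, -0.864]]
force: [0.5, -0.2, 1.0]
width: 0.0001
finger_force: 0.0
```

Request:
{"name": "servo_tool", "arguments": {"increments": [[-0.034,0.007,0.02,0,0,0,1],[-0.034,0.007,0.02,0,0,0,1],[-0.034,0.007,0.02,0,0,0,1],[-0.034,0.007,0.02,0,0,0,1],[-0.034,0.007,0.02,0,0,0,1]]}}

```text
time_s: 29.38
tcp_pos: [0.6723, -0.1325, 0.0659]
orientation: [[-0.854, 0.082, 0.514], [0.068, 0.997, -0.046], [-0.516, -0.004, -0.857]]
force: [-0.4, 0.5, 17.3]
width: -0.0003
finger_force: 7.5
```

Run:
```python
from h import *
st(); s=ctrl.state(); print((s["tcp_pos"]-.0365*s["orientation"][:,2]).round(4))
R=tool(-5,30); o=.0365*R[:,2]; plan(np.array([.671,-.132,.086])+o,R,5)
```

```text
t29.38 [ 0.6723 -0.1325  0.0659] tilt 31.1 phi -5.1 roll -0.2 F [-0.4  0.5 17.3] w -0.0003 [ 0.79  0.81 -0.93  2.18  1.95  0.58 -0.12]
[ 0.6535 -0.1308  0.0972]
5 rows [-0.009  0.     0.019 -0.     0.002  0.001]
```

Run:
```python
from h import *
s=ctrl.camera("side");t=ctrl.camera("top")
S=ctrl.state();P=S["tcp_pos"]-.0365*S["orientation"][:,2]
u=proj("side",P);v=proj("top",P)
a=cv2.resize(s[250:330,310:390],None,fx=5,fy=5,interpolation=cv2.INTER_CUBIC);b=cv2.resize(t[190:260,300:380],None,fx=5,fy=5,interpolation=cv2.INTER_CUBIC)
cv2.drawMarker(a,tuple(int(x) for x in (u-[310,250])*5),(0,0,255),0,8);cv2.drawMarker(b,tuple(int(x) for x in (v-[300,190])*5),(0,0,255),0,8)
o=np.zeros((400,800,3),np.uint8);o[:,:400]=a;o[:350,400:]=b
cv2.imwrite("pics/p7.png",o)
```

```text
(no output)
```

View pics/p7.png

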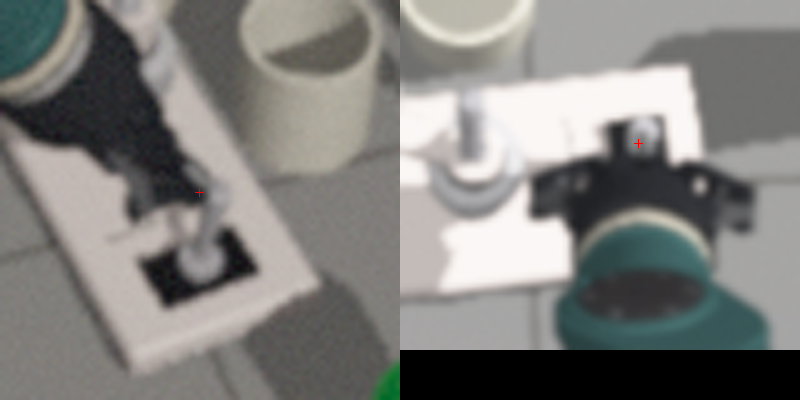

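The side crop shows the lever from its base at (203,262) to about (220,190), with the fingertip against its upper part. So it is partly over. I'll work out the lever angle.

Run:
```python
from h import *
p=(*AX,.095)
x0=np.array([.633,-.137]); 
p=(AX[0]+(.633-L(p,(-.027,-.098,0))[0]),AX[1]+(-.137-L(p,(-.027,-.098,0))[1]),.095)
for a in(-.45,0,.2,.45): 
    X=L(p,(.062*np.sin(a),-.098,.04+.062*np.cos(a))); print(a,X.round(4),((proj("side",X)-[310,250])*5).round(),((proj("top",X)-[300,190])*5+[400,0]).round())
R=tool(-5,30)
print((R.T@[0,0,.03]/.2).round(3))
st()
```

```text
-0.45 [ 0.633  -0.137   0.0958] [165. 213.] [650. 181.]
0 [ 0.6599 -0.1344  0.102 ] [211. 190.] [645. 133.]
0.2 [ 0.6721 -0.1333  0.1008] [231. 183.] [642. 112.]
0.45 [ 0.6867 -0.1319  0.0958] [255. 180.] [638.  89.]
[-0.075  0.    -0.13 ]
t29.48 [ 0.6735 -0.1323  0.0657] tilt 31.1 phi -5.0 roll -0.1 F [ 1.9  1.6 14.7] w -0.0000 [ 0.79  0.81 -0.92  2.18  1.95  0.58 -0.12]
```

Request:
{"name": "servo_tool", "arguments": {"increments": [[-0.026,0.004,0.004,0,0,0,1],[-0.026,0.004,0.004,0,0,0,1],[-0.021,0.004,0.012,0,0,0,1],[-0.021,0.004,0.012,0,0,0,1],[0,0,0,0,0,0,1]]}}

```text
time_s: 29.9
tcp_pos: [0.6865, -0.1313, 0.0633]
orientation: [[-0.86, 0.085, 0.503], [0.073, 0.996, -0.043], [-0.505, -0.0, -0.863]]
force: [1.2, 1.8, 4.6]
width: -0.0002
finger_force: 2.0
```

Run:
```python
from h import *
st(); s=ctrl.state(); print((s["tcp_pos"]-.0365*s["orientation"][:,2]).round(4))
```

```text
t29.90 [ 0.6865 -0.1313  0.0633] tilt 30.3 phi -4.9 roll -0.0 F [1.2 1.8 4.6] w -0.0002 [ 0.77  0.81 -0.9   2.14  1.9   0.56 -0.08]
[ 0.6681 -0.1298  0.0948]
```

Request:
{"name": "servo_tool", "arguments": {"increments": [[-0.021,0.004,0.012,0,0,0,1],[-0.021,0.004,0.012,0,0,0,1],[-0.021,0.004,0.012,0,0,0,1],[0,0,0,0,0,0,1],[0,0,0,0,0,0,1]]}}

```text
time_s: 30.32
tcp_pos: [0.6899, -0.1312, 0.0612]
orientation: [[-0.866, 0.087, 0.492], [0.073, 0.996, -0.048], [-0.494, -0.006, -0.869]]
force: [-32.7, -2.7, 35.7]
width: -0.0003
finger_force: 23.6
```

Run:
```python
from h import *
st(); s=ctrl.state(); print((s["tcp_pos"]-.0365*s["orientation"][:,2]).round(4))
```

```text
t30.32 [ 0.6899 -0.1312  0.0612] tilt 29.6 phi -5.6 roll -0.3 F [-32.7  -2.7  35.7] w -0.0003 [ 0.75  0.81 -0.89  2.13  1.87  0.56 -0.05]
[ 0.6719 -0.1295  0.0929]
```

Request:
{"name": "servo_tool", "arguments": {"increments": [[0.03,-0.004,-0.015,0,0,0,1],[0.06,-0.01,-0.04,0,0,0,1],[0.06,-0.01,-0.1,0,0,0,1],[0,0,-0.18,0,0,0,1],[0,0,-0.18,0,0,0,1]]}}

```text
time_s: 30.73
tcp_pos: [0.6175, -0.1308, 0.1331]
orientation: [[-0.865, 0.09, 0.494], [0.078, 0.996, -0.044], [-0.496, 0.0, -0.868]]
force: [0.5, 0.5, 0.6]
width: 0.0
finger_force: 0.0
```

Request:
{"name": "servo_tool", "arguments": {"increments": [[0,-0.05,-0.15,0,0,0,1],[0,-0.05,-0.15,0,0,0,1],[0,-0.05,-0.1,0,0,0,1],[0,0,0,0,0,0,1],[0,0,0,0,0,0,1]]}}

```text
time_s: 31.15
tcp_pos: [0.5774, -0.1579, 0.2051]
orientation: [[-0.861, 0.091, 0.5], [0.077, 0.996, -0.048], [-0.502, -0.003, -0.865]]
force: [0.7, -0.6, -1.1]
width: 0.0
finger_force: 0.0
```

Run:
```python
from h import *
st()
s=ctrl.camera("side");t=ctrl.camera("top")
a=cv2.resize(s[225:330,310:390],None,fx=5,fy=5,interpolation=cv2.INTER_CUBIC);b=cv2.resize(t[180:260,300:380],None,fx=5,fy=5,interpolation=cv2.INTER_CUBIC)
o=np.zeros((525,800,3),np.uint8);o[:,:400]=a;o[:400,400:]=b
cv2.imwrite("pics/p8.png",o)
for z,n in((.11,"tum"),): pass
```

```text
t31.15 [ 0.5774 -0.1579  0.2051] tilt 30.1 phi -5.5 roll -0.2 F [ 0.7 -0.6 -1.1] w 0.0000 [ 0.99  0.41 -0.95  2.26  1.31  0.31  0.44]
```

View pics/p8.png

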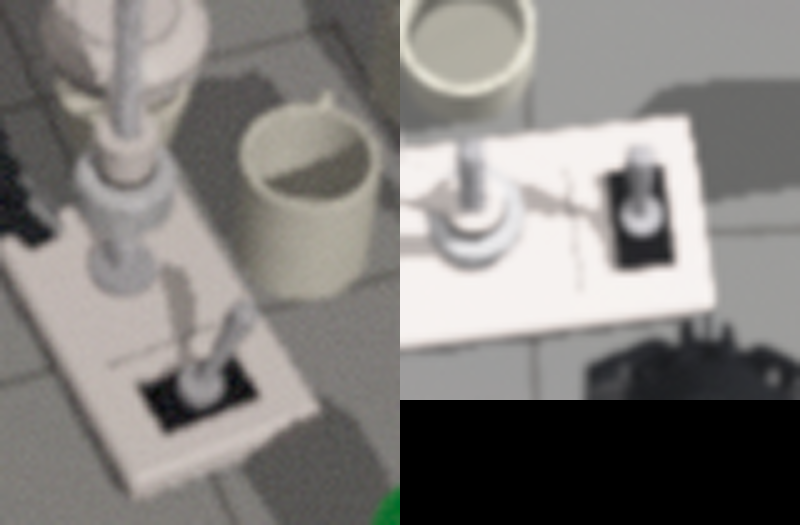

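The final picture shows the lever leaning away from the robot, its tip near (243,312) in the side crop and (641,145) in the top crop, so it is fully over. The sleeve rests on the collar and the gripper is clear, so I'm handing in.

```bash
python3 -c "
from bench import ctrl; print(ctrl.hand_in())"
```

```text
the job is handed in; nothing more can be done
None
```

I handed the job in at about 31 s of the 72 s: the collar top is at about 120 mm by touch probe, the lamp head rests on the collar, and the switch is over to its far side; no verdict came back.

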